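# Right the toppled jars and refill the beaker

### The job

The bench has been jogged: stand every fallen jar and bottle (two to four of them) upright on the cork mat, its foot wholly on the mat. Stand the fallen steel beaker upright on the bench as well, then pour all six glass beads out of the cup into it, and set the empty cup down upright on the bench. Leave the tin, wooden clamp and hammer where they lie.

Things in the scene. Friction and masses are not known exactly. Their poses are not given: they have to be found in the camera images.
- mat: flat cork mat for the jars, fixed on the bench, 160 (x) x 440 (y) mm, 4 mm thick, no rim. Origin: centre of its underside, on the bench; x points away from the robot at yaw 0, y along its length
- jar_short: round bead jar, diameter 60 mm, 68 mm tall, 0.12 kg, black lid fixed on; the widest and shortest. May be absent. Its body behaves as if lightly six-sided (7 % less across flats, 7 % more across corners), so that lying it rocks to rest and does not roll far. Starts lying on its side on the bench. Origin: centre of its underside; z axis runs from the underside up to the lid. 
- jar_middle: round bead jar, diameter 56 mm, 76 mm tall, 0.12 kg, mustard lid fixed on. May be absent. Its body behaves as if lightly six-sided (7 % less across flats, 7 % more across corners), so that lying it rocks to rest and does not roll far. Starts lying on its side on the bench. Origin: centre of its underside; z axis runs from the underside up to the lid. 
- jar_tall: round bead jar, diameter 53 mm, 82 mm tall, 0.12 kg, white lid fixed on. May be absent. Its body behaves as if lightly six-sided (7 % less across flats, 7 % more across corners), so that lying it rocks to rest and does not roll far. Starts lying on its side on the bench. Origin: centre of its underside; z axis runs from the underside up to the lid. 
- flux_bottle: round plastic bottle, diameter 46 mm, 84 mm tall, 0.075 kg, ribbed cap fixed on. May be absent. Its body behaves as if lightly six-sided (7 % less across flats, 7 % more across corners), so that lying it rocks to rest and does not roll far. Starts lying on its side on the bench. Origin: centre of its underside; z axis runs from the underside up to the lid. 
- beaker: open steel beaker, 70 mm tall: round body 56 mm in diameter up to 46 mm height, above that the mouth flares to 74 mm; wall 3 mm, floor 5 mm, about 0.15 kg. Starts empty, lying on its side on the edge of foot and mouth. Origin: centre of its underside; z axis runs from the underside up to the mouth
- cup: open aluminium cup, 85 mm tall, diameter 56 mm at the foot, 66 mm at the mouth, wall 3 mm, floor 5 mm, about 0.12 kg. Starts upright on the bench with the six beads in it. Origin: centre of its underside; z axis up to the mouth
- round_tin: bystander: flat round tin, 66 mm across, 29 mm high. Origin: centre of its underside
- ring_clamp: bystander: wooden clamp lying flat, 148 x 32 x 24 mm. Origin: centre of the underside
- chasing_hammer: bystander: hammer lying to the right, 207 x 67 x 33 mm. Origin: centre of the underside
- bead0: one of six round glass beads, 20 mm in diameter, 11 g, which roll freely; origin: its centre. Starts in the cup
- bead1: one of six round glass beads, 20 mm in diameter, 11 g, which roll freely; origin: its centre. Starts in the cup
- bead2: one of six round glass beads, 20 mm in diameter, 11 g, which roll freely; origin: its centre. Starts in the cup
- bead3: one of six round glass beads, 20 mm in diameter, 11 g, which roll freely; origin: its centre. Starts in the cup
- bead4: one of six round glass beads, 20 mm in diameter, 11 g, which roll freely; origin: its centre. Starts in the cup
- bead5: one of six round glass beads, 20 mm in diameter, 11 g, which roll freely; origin: its centre. Starts in the cup
Mind the look-alikes: they are no part of the job. What is shaped like the beaker but purple is not meant. What is shaped like the cup but orange is not meant.

How it is judged:
By the outcome, as a careful person would: the job done as asked, in the order asked, and still so for the second after the job is handed in, with the robot touching nothing.
Of jar_short, jar_middle, jar_tall, flux_bottle only 2 to 4 are there at a start; the rules pass over those that are not, and their reading is None.
At some moment in a run one of jar_short, jar_middle, jar_tall, flux_bottle may be knocked a few centimetres aside while the robot is not near it.
It also fails if it takes over 210 s, if anything falls off the work surface, if the arm or the gripper's body presses on something with over 40 N, if the wrist force passes 120 N, or if a joint passes its speed limit or range.

### The arm

A 7-joint arm with a two-finger parallel gripper is mounted at the origin on a cart in front of the work surface, level with it; the furniture and walls round the work are solid. World frame = base frame: x ahead of the robot, y to its left, z up, the work surface at z = 0. Lengths are in m, angles in rad, forces in N, time in s.
With the tool pointing down it reaches from about 0.425 to 0.825 m from the base axis. Payload 3.6 kg.
Tool frame: the origin (TCP) lies midway between the tips of the shut fingers; the grasp point (between the pads) lies 19 mm behind it (robot.grip_point_offset is the z of the grasp point in the tool frame, in m); z points along the fingers, y is the line along which they close (so a half turn about z gives the same grasp; the last joint's range is limited). The gripper opens to 93 mm and grips with 3 to 60 N. Pads are 15 mm wide; open, the fingers measure 128 mm over their backs; the gripper's body (75 mm by 188 mm) begins 65 mm behind the grasp point.
Start: joints at [1.204, 0.615, -0.013, 1.423, 0.008, 1.103, -0.04], TCP at [0.217, -0.613, 0.219] pointing down, gripper open.
Joint ranges: [-3.12, 3.12], [-0.3, 2.06], [-1.34, 1.32], [0.26, 2.42], [-1.36, 4.5], [0.01, 1.98], [-2.84, 2.84]. Speed limits (rad/s): [2.79, 2.79, 3.14, 3.14, 3.14, 3.14, 3.14].

### API

Orientations are given as a unit quaternion [x, y, z, w].
In Python, from rig import robot gives the robot as it stands.
- The arm moves only by the tool step_arm, never from a script. Its argument "increments" is a list that holds one entry, the list of rows, each a list of 4 numbers: the shift along the tool's x, y, z each as a share of 80 mm, from -1 to 1, then the turn about the tool's z as a share of 2 rad, from -1 to 1. A call has exactly 10 rows; each row is the pose to reach, as a shift and turn from the pose commanded when the call began, along the tool's axes at that moment; what a row does not reach only later rows make up. A row lasts 1/8 s, in which the tool goes at most 62.5 mm and 10.7 degrees, less where a joint would pass 70% of its speed; a pose out of reach is approached as far as the arm can. A call with a number of a shift or a turn outside -1 to 1 is refused whole. A call with a gripper value outside its range is refused whole. "grip" is the opening, from 0 (shut) to 1 (fully open), set as the call begins (left out, the last holds). The fingers move at their own pace and stop on an object; "force" is the grip in N (left out, the last holds). Time passes only in rows, so rows that repeat a pose let the fingers close, or fill a call up. It gives the time, the measured TCP pose, the force, the opening and the grip force at its end, in the units of the state.
- robot.observe(): the state, without advancing time (a new reading comes with each control period).
- robot.snapshot(name): name is "scene" or "side" or "wrist"; returns (picture, depth): 480x640x3 uint8, red, green, blue; 480x640 float32, m along the optical axis (not along the pixel's ray), 0 where there is no reading.
- robot.get_calibration(name): a dict with "fx", "fy", "cx", "cy" (pixels), "eye" and "orientation" of the camera in the world; the wrist camera has in their place "T_tool_cam" (4x4, takes a point from camera to tool coordinates, whose origin is the TCP and whose axes are the flange's). Camera axes: x right, y down, z forward; pixel columns grow to the right and rows downward; lengths in m; the calibration is good to about 2 mm. The wrist camera is an equidistant fisheye: a pixel r from the principal point sees the ray r / f radians off the axis. A picture is of the moment at which its call begins: read the wrist's pose just before it. get_calibration takes no time and is no camera call.
- robot.sign_off(): hands the job in; it is judged then, once.
The state is a dict: "t": time; "joints": joint angles; "qvel": joint speeds; "joint_efforts": joint torques, N m; "position": TCP position; "tcp_rot": TCP orientation; "ft_force": force on the tool from outside, world axes, zero at the start; "wrist_torque": the same for the moment, N m; "grip_width": finger opening in m; "grasp_force": force on a finger pad.
Only numpy, scipy, OpenCV 4.12 (cv2) and the standard library are available. Lean on these libraries where they do the work, as an engineer would, in place of code of your own. Each camera call takes 0.05 s, during which the arm holds its last target. There are 200 camera calls.

## Working session

There is one attempt and no reset: what is moved stays moved. The work goes in short steps, Python scripts to look and compute and a tool call to move; the robot and the scene stay as the last step left them, time stands still between calls to the robot, and variables do not carry over. Pictures are saved under pics/ and viewed, at most 14 in all, crops included, and the job is handed in when it is done.

Besides the shell and the picture viewer there is one more tool, called after ">>>" as name(argument=value, ...) on one line, values as JSON. step_arm: Moves the arm, as the interface text tells. Shift numbers are shares of 80 mm and turn numbers shares of 2 rad, none past 1 either way. Its arguments: {"type":"object","properties":{"increments":{"type":"array"},"grip":{"type":"number"},"force":{"type":"number"}},"required":["increments"]}

```bash
ls; mkdir -p pics
cat > h.py <<'E'
import numpy as np, cv2
from rig import robot
from scipy.spatial.transform import Rotation as R
def snap(n,f):
    p,d=robot.snapshot(n); cv2.imwrite(f'pics/{f}.png',p[:,:,::-1]); np.save(f'pics/{f}.npy',d); return p,d
def cloud(n,d):
    c=robot.get_calibration(n); v,u=np.mgrid[:480,:640]
    P=np.stack([(u-c['cx'])/c['fx']*d,(v-c['cy'])/c['fy']*d,d],-1)
    o=np.array(c['orientation']); M=R.from_quat(o).as_matrix() if o.size==4 else o.reshape(3,3)
    return P@M.T+np.array(c['eye'])
E
python3 - <<'E'
from h import *
print(robot.observe()); 
for n in('scene','side','wrist'):
    print(robot.get_calibration(n)); snap(n,n+'0')
print(robot.grip_point_offset, [a for a in dir(robot) if a[0]!='_'])
E
```

```text
pics
{'t': 0.0, 'joints': array([ 1.2034785 ,  0.61589479, -0.01258969,  1.42491561,  0.00812375,
        1.10340637, -0.04036806]), 'qvel': array([ 0.00074296, -0.00137663,  0.00092169,  0.00109776,  0.00093339,
       -0.00109051, -0.00060656]), 'joint_efforts': array([ 6.66279720e-04, -4.58937478e+01,  2.09068540e-01, -1.65742296e+01,
       -6.11946685e-02,  2.03534000e-02,  2.12849563e-04]), 'position': array([ 0.2169861, -0.6118581,  0.2174916]), 'tcp_rot': array([ 9.85507265e-01,  1.69628342e-01, -2.54677209e-04, -1.26128644e-03]), 'ft_force': array([ 0.05396244,  0.29724748, -0.43464377]), 'wrist_torque': array([0.01420435, 0.05765921, 0.01270886]), 'grasp_force': 0.0, 'grip_width': 0.09312419408996461}
{'fx': 508.41386146665707, 'fy': 508.41386146665707, 'cx': 318.86308588443103, 'cy': 234.068515202811, 'eye': array([-0.40767115, -0.49446894,  1.01738116]), 'orientation': array([ 0.77859647, -0.49279552,  0.2049249 , -0.33006953])}
{'fx': 555.2395161857289, 'fy': 555.2395161857289, 'cx': 317.91072221701125, 'cy': 236.55326480483265, 'eye': array([0.50417201, 0.63235861, 1.40748308]), 'orientation': array([ 0.01788164,  0.96992925, -0.24271618,  0.00251919])}
{'fx': 371.64829954431775, 'fy': 371.64829954431775, 'cx': 318.5586608382973, 'cy': 245.65830141459352, 'T_tool_cam': array([[-4.97215214e-04, -9.55853592e-01, -2.93842923e-01,
         8.21070438e-02],
       [ 9.99999851e-01, -4.09624894e-04, -3.59626542e-04,
        -4.78948728e-04],
       [ 2.23384945e-04, -2.93843059e-01,  9.55853654e-01,
        -1.66421248e-01],
       [ 0.00000000e+00,  0.00000000e+00,  0.00000000e+00,
         1.00000000e+00]])}
-0.0188 ['IKError', 'get_calibration', 'grip_point_offset', 'observe', 'sign_off', 'snapshot']
```

View pics/scene0.png

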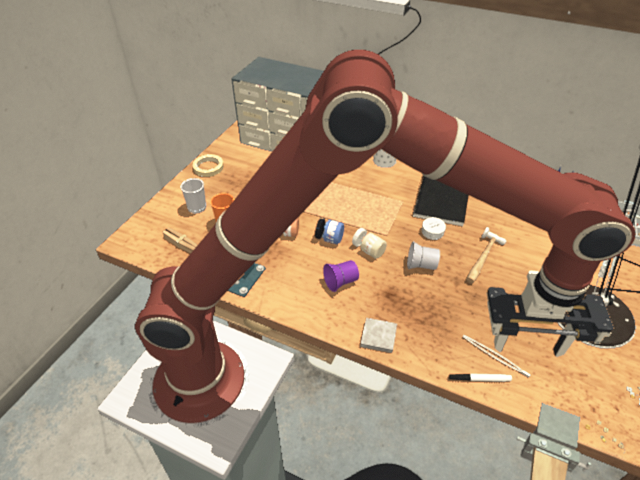

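View pics/side0.png

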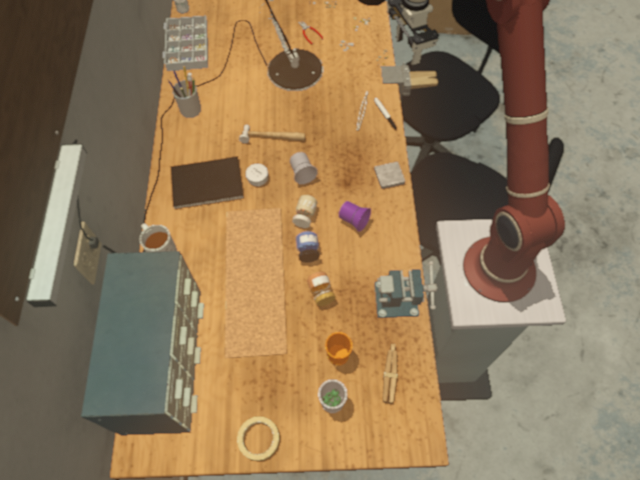

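Run:
```python
from h import *
d=np.load('pics/side0.npy');P=cloud('side',d);im=cv2.imread('pics/side0.png')
cv2.imwrite('pics/c1.png',cv2.resize(im[140:420,220:420],None,fx=2.1*1.0,fy=2.1,interpolation=cv2.INTER_CUBIC))
for (u,v) in [(255,280),(226,210),(281,208),(286,353),(227,356),(260,420),(340,140)]: print('bench/mat',u,v,P[v,u].round(3))
m=((P[...,2]>.008)&(P[...,2]<.12)&(d>0)).astype(np.uint8); m[:,:100]=0;m[:,420:]=0
n,l,s,c=cv2.connectedComponentsWithStats(m)
for i in range(1,n):
    if s[i,4]>150:
        Q=P[l==i]; mu=Q[:,:2].mean(0); w,V=np.linalg.eigh(np.cov((Q[:,:2]-mu).T)); a=V[:,1]; t=(Q[:,:2]-mu)@a; b=(Q[:,:2]-mu)@V[:,0]
        print(c[i].round(),s[i,4],'mid',mu.round(3),'axis deg',np.degrees(np.arctan2(a[1],a[0])).round(),'len',np.ptp(np.percentile(t,[1,99])).round(3),'wid',np.ptp(np.percentile(b,[1,99])).round(3),'top',np.percentile(Q[:,2],98).round(3))
```

```text
bench/mat 255 280 [0.676 0.013 0.006]
bench/mat 226 210 [ 0.767 -0.22  -0.001]
bench/mat 281 208 [ 0.604 -0.221 -0.003]
bench/mat 286 353 [0.592 0.22  0.003]
bench/mat 227 356 [ 0.745  0.221 -0.   ]
bench/mat 260 420 [0.654 0.388 0.022]
bench/mat 340 140 [ 0.417 -0.464 -0.002]
[135. 131.] 3636 mid [ 1.047 -0.497] axis deg 90.0 len 1.008 wid 0.006 top 0.118
[181.   5.] 154 mid [ 0.963 -1.074] axis deg -169.0 len 0.047 wid 0.033 top 0.059
[185.  42.] 1747 mid [ 0.935 -0.895] axis deg 96.0 len 0.231 wid 0.144 top 0.04
[294.  68.] 1758 mid [ 0.556 -0.753] axis deg -170.0 len 0.174 wid 0.169 top 0.082
[186.  97.] 783 mid [ 0.898 -0.598] axis deg 111.0 len 0.08 wid 0.072 top 0.118
[270. 134.] 421 mid [ 0.636 -0.48 ] axis deg 175.0 len 0.2 wid 0.06 top 0.03
[301. 166.] 496 mid [ 0.539 -0.338] axis deg 131.0 len 0.086 wid 0.073 top 0.071
[205. 181.] 2539 mid [ 0.831 -0.315] axis deg -170.0 len 0.205 wid 0.149 top 0.019
[389. 174.] 541 mid [ 0.277 -0.316] axis deg 99.0 len 0.078 wid 0.075 top 0.021
[256. 174.] 364 mid [ 0.676 -0.327] axis deg 101.0 len 0.066 wid 0.061 top 0.034
[304. 210.] 53
[... 236 characters left out ...]
.] 602 mid [ 0.53  -0.067] axis deg 96.0 len 0.07 wid 0.059 top 0.062
[398. 293.] 1850 mid [0.298 0.094] axis deg 178.0 len 0.106 wid 0.094 top 0.115
[318. 281.] 353 mid [0.504 0.039] axis deg -170.0 len 0.057 wid 0.037 top 0.058
[179. 376.] 2396 mid [0.845 0.281] axis deg 77.0 len 0.389 wid 0.159 top 0.117
[324. 298.] 207 mid [0.488 0.086] axis deg -164.0 len 0.052 wid 0.02 top 0.057
[338. 346.] 532 mid [0.459 0.223] axis deg 84.0 len 0.064 wid 0.063 top 0.089
[389. 375.] 564 mid [0.333 0.29 ] axis deg 80.0 len 0.144 wid 0.029 top 0.028
[332. 395.] 705 mid [0.48  0.341] axis deg 84.0 len 0.063 wid 0.063 top 0.089
[257. 438.] 674 mid [0.661 0.428] axis deg 131.0 len 0.095 wid 0.094 top 0.024
```

View pics/c1.png

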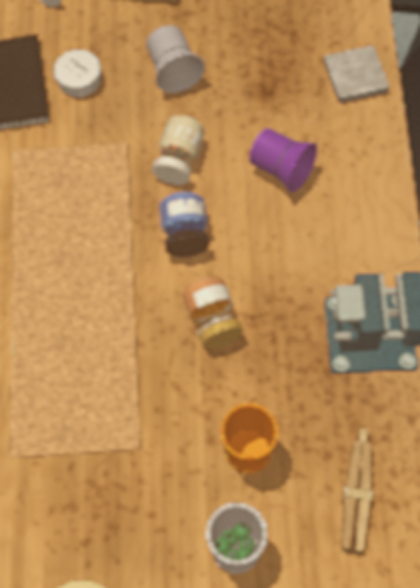

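```bash
cat >> h.py <<'E'
def obj(P,d,x0,x1,y0,y1,zmin=.012,zmax=.12):
    m=(d>0)&(P[...,0]>x0)&(P[...,0]<x1)&(P[...,1]>y0)&(P[...,1]<y1)&(P[...,2]>zmin)&(P[...,2]<zmax)
    return P[m]
def rect(Q):
    (c,s,a)=cv2.minAreaRect((Q[:,:2]*1000).astype(np.float32)); 
    if s[0]<s[1]: s=(s[1],s[0]);a+=90
    return np.round(c),np.round(s),round(a%180,1)
def plan(x,y,z,phi):
    "world target (TCP) -> shares from the measured pose; phi tool-x angle deg"
    o=robot.observe(); M=R.from_quat(o['tcp_rot']).as_matrix(); p=o['position']
    s=M.T@(np.array([x,y,z])-p); f=np.degrees(np.arctan2(M[1,0],M[0,0])); t=-np.radians((phi-f+180)%360-180)
    print('at',p.round(4),'phi',f.round(1),'t',round(o['t'],2),'F',o['ft_force'].round(2),'w',round(o['grip_width'],4),'mm',(s*1000).round(1),'sh',(s/.08).round(3),'turn',(t/2).round(3))
E
python3 - <<'E'
from h import *
d=np.load('pics/side0.npy');P=cloud('side',d)
for n,b in dict(beaker=(.47,.61,-.41,-.26),tall=(.47,.6,-.245,-.125),short=(.47,.6,-.12,-.015),mid=(.44,.57,.0,.125)).items():
    Q=obj(P,d,*b); print(n,len(Q),rect(Q),'top',Q[:,2].max().round(3))
    # ridge per slice along y
    for y in np.arange(b[2],b[3],.012):
        q=Q[(Q[:,1]>=y)&(Q[:,1]<y+.012)]
        if len(q)>8: print('  y%.3f x %.3f..%.3f top %.3f ridge x %.3f'%(y+.006,q[:,0].min(),q[:,0].max(),q[:,2].max(),q[q[:,2]>q[:,2].max()-.006][:,0].mean()))
plan(.535,-.17,.2,72)
E
```

```text
beaker 432 (array([ 540., -344.]), array([82., 71.]), 108.2) top 0.075
  y-0.380 x 0.525..0.567 top 0.057 ridge x 0.548
  y-0.368 x 0.519..0.578 top 0.059 ridge x 0.548
  y-0.356 x 0.517..0.574 top 0.066 ridge x 0.544
  y-0.344 x 0.508..0.571 top 0.066 ridge x 0.539
  y-0.332 x 0.496..0.565 top 0.066 ridge x 0.533
  y-0.320 x 0.496..0.562 top 0.074 ridge x 0.530
  y-0.308 x 0.534..0.562 top 0.075 ridge x 0.543
  y-0.296 x 0.549..0.563 top 0.049 ridge x 0.562
tall 528 (array([ 535., -191.]), array([89., 54.]), 72.3) top 0.059
  y-0.227 x 0.503..0.552 top 0.057 ridge x 0.530
  y-0.215 x 0.500..0.555 top 0.058 ridge x 0.526
  y-0.203 x 0.503..0.558 top 0.058 ridge x 0.533
  y-0.191 x 0.506..0.561 top 0.057 ridge x 0.533
  y-0.179 x 0.510..0.555 top 0.059 ridge x 0.537
  y-0.167 x 0.519..0.570 top 0.052 ridge x 0.550
  y-0.155 x 0.519..0.571 top 0.056 ridge x 0.546
  y-0.143 x 0.522..0.542 top 0.052 ridge x 0.537
short 590 (array([530., -74.]), array([76., 61.]), 94.1) top 0.066
  y-0.102 x 0.501..0.563 top 0.061 ridge x 0.531
  y-0.090 x 0.501..0.560 top 0.063 ridge x 0.531
  y-0.078 x 0.501..0.560 top 0.065 ridge x 0.529
  y-0.066 x 0.499..0.561 top 0.066 ridge x 0.533
  y-0.054 x 0.502..0.552 top 0.062 ridge x 0.525
  y-0.042 x 0.497..0.556 top 0.061 ridge x 0.527
mid 540 (array([497.,  53.]), array([80., 57.]), 107.9) top 0.061
  y0.018 x 0.480..0.523 top 0.059 ridge x 0.507
  y0.030 x 0.475..0.535 top 0.061 ridge x 0.504
  y0.042 x 0.473..0.530 top 0.060 ridge x 0.502
  y0.054 x 0.492..0.527 top 0.059 ridge x 0.506
  y0.078 x 0.462..0.515 top 0.056 ridge x 0.488
  y0.090 x 0.470..0.515 top 0.058 ridge x 0.488
at [ 0.217  -0.6121  0.2178] phi 19.5 t 0.15 F [1.12 0.51 0.14] w 0.0931 mm [ 447.4 -310.3   18.3] sh [ 5.593 -3.879  0.229] turn -0.458
```

>>> step_arm(increments=[[[0.3,-0.2,0,0],[0.6,-0.4,0,0],[0.932,-0.647,0,0],[0.932,-0.647,0,0],[0.932,-0.647,0,0],[0.932,-0.647,0,0],[0.932,-0.647,0,0],[0.932,-0.647,0,0],[0.932,-0.647,0,0],[0.932,-0.647,0,0]]], grip=1)

```text
t: 1.4
position: [0.2702, -0.5389, 0.2186]
tcp_rot: [0.986, 0.17, 0.0, -0.0]
ft_force: [-0.4, 0.2, -0.2]
grip_width: 0.0929
grasp_force: 0.0
```

>>> step_arm(increments=[[[0.1,-0.07,0,0],[0.2,-0.14,0,0],[0.3,-0.2,0,0],[0.4,-0.27,0,0],[0.5,-0.34,0,0],[0.6,-0.41,0,0],[0.7,-0.48,0,0],[0.8,-0.55,0,0],[0.932,-0.647,0,0],[0.932,-0.647,0,0]]])

```text
t: 2.65
position: [0.3244, -0.4639, 0.2187]
tcp_rot: [0.985, 0.171, 0.0, -0.0]
ft_force: [0.8, 0.1, 0.1]
grip_width: 0.0929
grasp_force: 0.0
```

>>> step_arm(increments=[[[0.1,-0.07,0,0],[0.2,-0.14,0,0],[0.3,-0.2,0,0],[0.4,-0.27,0,0],[0.5,-0.34,0,0],[0.6,-0.41,0,0],[0.7,-0.48,0,0],[0.8,-0.55,0,0],[0.932,-0.647,0,0],[0.932,-0.647,0,0]]])

```text
t: 3.9
position: [0.3773, -0.3901, 0.2187]
tcp_rot: [0.985, 0.171, 0.0, -0.0]
ft_force: [0.4, -0.9, 0.3]
grip_width: 0.0929
grasp_force: 0.0
```

>>> step_arm(increments=[[[0.1,-0.07,0,0],[0.2,-0.14,0,0],[0.3,-0.2,0,0],[0.4,-0.27,0,0],[0.5,-0.34,0,0],[0.6,-0.41,0,0],[0.7,-0.48,0,0],[0.8,-0.55,0,0],[0.932,-0.647,0,0],[0.932,-0.647,0,0]]])

```text
t: 5.15
position: [0.4301, -0.3163, 0.2187]
tcp_rot: [0.985, 0.171, 0.0, -0.0]
ft_force: [-0.1, -1.0, 0.4]
grip_width: 0.0932
grasp_force: 0.0
```

>>> step_arm(increments=[[[0.1,-0.07,0,0],[0.2,-0.14,0,0],[0.3,-0.2,0,0],[0.4,-0.27,0,0],[0.5,-0.34,0,0],[0.6,-0.41,0,0],[0.7,-0.48,0,0],[0.8,-0.55,0,0],[0.932,-0.647,0,0],[0.932,-0.647,0,0]]])

```text
t: 6.4
position: [0.483, -0.2425, 0.2186]
tcp_rot: [0.985, 0.171, 0.0, -0.0]
ft_force: [0.0, -0.1, -0.5]
grip_width: 0.0929
grasp_force: 0.0
```

>>> step_arm(increments=[[[0.1,-0.07,0,-0.05],[0.2,-0.14,0,-0.1],[0.3,-0.2,0,-0.15],[0.4,-0.27,0,-0.2],[0.5,-0.34,0,-0.25],[0.6,-0.41,0,-0.3],[0.7,-0.48,0,-0.35],[0.8,-0.55,0,-0.4],[0.932,-0.647,0,-0.458],[0.932,-0.647,0,-0.458]]])

```text
t: 7.65
position: [0.5353, -0.1698, 0.2186]
tcp_rot: [0.809, 0.588, 0.0, -0.0]
ft_force: [0.1, 0.4, 0.1]
grip_width: 0.0926
grasp_force: 0.0
```

Run:
```python
from h import *
plan(.541,-.173,.009,72)
snap('wrist','w1'); p,d=snap('scene','s1'); P=cloud('scene',d); d2=snap('side','d1')[1];P2=cloud('side',d2)
for n,b in dict(beaker=(.47,.61,-.41,-.26),tall=(.47,.6,-.245,-.125),short=(.47,.6,-.12,-.015),mid=(.44,.57,.0,.125)).items():
    for P_,d_ in((P,d),(P2,d2)):
        Q=obj(P_,d_,*b); print(n,len(Q),rect(Q) if len(Q)>5 else '')
```

```text
at [ 0.5353 -0.1698  0.2186] phi 72.0 t 7.65 F [0.12 0.37 0.15] w 0.0926 mm [ -1.4   6.4 209.6] sh [-0.017  0.08   2.62 ] turn 0.0
beaker 633 (array([ 537., -343.]), array([77., 76.]), 19.0)
beaker 209 (array([ 538., -340.]), array([76., 67.]), 102.4)
tall 601 (array([ 531., -191.]), array([84., 56.]), 71.8)
tall 528 (array([ 534., -190.]), array([90., 54.]), 74.4)
short 559 (array([525., -74.]), array([70., 61.]), 94.0)
short 587 (array([530., -72.]), array([73., 61.]), 94.3)
mid 415 (array([491.,  52.]), array([78., 55.]), 109.5)
mid 547 (array([498.,  54.]), array([80., 57.]), 107.0)
```

View pics/w1.png

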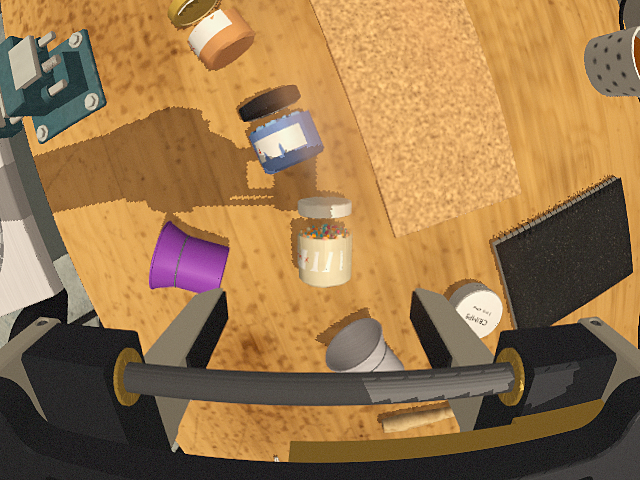

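>>> step_arm(increments=[[[0,0.056,0.2,0],[0,0.056,0.4,0],[0,0.056,0.6,0],[0,0.056,0.8,0],[0,0.056,0.873,0],[0,0.056,0.873,0],[0,0.056,0.873,0],[0,0.056,0.873,0],[0,0.056,0.873,0],[0,0.056,0.873,0]]], grip=1)

```text
t: 9.05
position: [0.5394, -0.1718, 0.149]
tcp_rot: [0.809, 0.588, 0.0, 0.0]
ft_force: [0.5, 0.6, -1.1]
grip_width: 0.0928
grasp_force: 0.0
```

>>> step_arm(increments=[[[0,0,0.1,0],[0,0,0.2,0],[0,0,0.3,0],[0,0,0.4,0],[0,0,0.5,0],[0,0,0.6,0],[0,0,0.7,0],[0,0,0.8,0],[0,0,0.873,0],[0,0,0.873,0]]])

```text
t: 10.3
position: [0.5391, -0.1716, 0.0785]
tcp_rot: [0.809, 0.588, -0.0, -0.0]
ft_force: [-0.4, 1.6, 0.5]
grip_width: 0.0928
grasp_force: 0.0
```

>>> step_arm(increments=[[[0,0,0.1,0],[0,0,0.2,0],[0,0,0.3,0],[0,0,0.4,0],[0,0,0.5,0],[0,0,0.6,0],[0,0,0.7,0],[0,0,0.8,0],[0,0,0.873,0],[0,0,0.873,0]]])

```text
t: 11.55
position: [0.539, -0.1716, 0.0087]
tcp_rot: [0.809, 0.588, -0.0, -0.0]
ft_force: [0.2, -0.3, 0.2]
grip_width: 0.0934
grasp_force: 0.0
```

>>> step_arm(increments=[[[0,0,0,0],[0,0,0,0],[0,0,0,0],[0,0,0,0],[0,0,0,0],[0,0,0,0],[0,0,0,0],[0,0,0,0],[0,0,0,0],[0,0,0,0]]], grip=0.4, force=6)

```text
t: 12.8
position: [0.5396, -0.1718, 0.0093]
tcp_rot: [0.809, 0.588, 0.0, 0.0]
ft_force: [0.5, 0.1, 1.8]
grip_width: 0.0565
grasp_force: 6.0
```

>>> step_arm(increments=[[[-0.03,0,-0.057,0],[-0.064,0,-0.115,0],[-0.1,0,-0.168,0],[-0.145,0,-0.22,0],[-0.19,0,-0.265,0],[-0.241,0,-0.305,0],[-0.294,0,-0.345,0],[-0.349,0,-0.38,0],[-0.408,0,-0.41,0],[-0.468,0,-0.438,0]]])

```text
t: 14.05
position: [0.5277, -0.2077, 0.0443]
tcp_rot: [0.809, 0.588, 0.0, -0.0]
ft_force: [0.4, 0.5, -0.2]
grip_width: 0.0559
grasp_force: 6.0
```

>>> step_arm(increments=[[[-0.06,0,-0.02,0],[-0.125,0,-0.035,0],[-0.19,0,-0.045,0],[-0.252,0,-0.05,0],[-0.317,0,-0.048,0],[-0.382,0,-0.043,0],[-0.447,0,-0.03,0],[-0.512,0,-0.017,0],[-0.572,0,0,0],[-0.632,0,0.015,0]]])

```text
t: 15.3
position: [0.512, -0.2556, 0.0428]
tcp_rot: [0.809, 0.588, 0.0, -0.0]
ft_force: [-0.5, 1.1, -1.5]
grip_width: 0.0562
grasp_force: 6.0
```

Run:
```python
from h import *
p,d=snap('scene','s2'); p2,_=snap('wrist','w2')
o=robot.observe();print(o['ft_force'],o['position'])
a=cv2.resize(p[180:340,300:500,::-1],None,fx=2.4,fy=2.4); b=cv2.resize(p2[:,:,::-1],(400,384)) 
a=cv2.resize(a,(400,384)); cv2.imwrite('pics/m2.png',np.hstack([a,b]))
```

```text
[ 0.09761953 -0.10652075 -0.73227372] [ 0.51160157 -0.25616178  0.04273078]
```

View pics/m2.png

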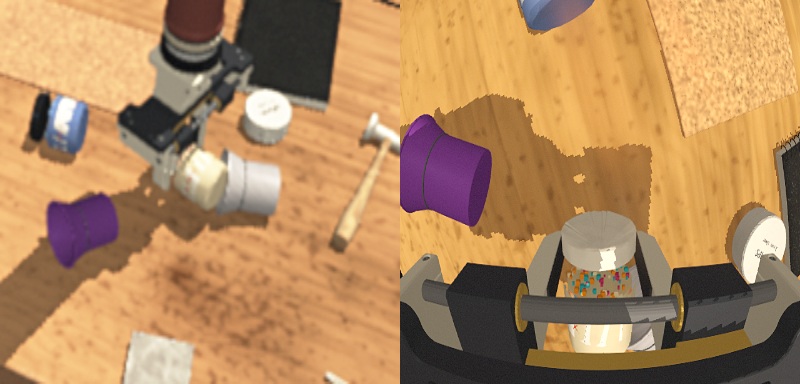

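>>> step_arm(increments=[[[0,0,-0.1,0],[0,0,-0.2,0],[0,0,-0.3,0],[0,0,-0.4,0],[0,0,-0.5,0],[0,0,-0.6,0],[0,0,-0.7,0],[0,0,-0.8,0],[0,0,-0.8,0],[0,0,-0.8,0]]], force=3)

```text
t: 16.65
position: [0.5119, -0.2553, 0.1068]
tcp_rot: [0.809, 0.588, -0.0, -0.0]
ft_force: [-0.1, -0.0, -1.1]
grip_width: 0.0562
grasp_force: 3.0
```

```bash
cat >> h.py <<'E'
def held(n='scene',r=.09,below=.02):
    "tilt of the held jar from the cloud below the finger tips"
    o=robot.observe(); p=o['position']; pic,d=robot.snapshot(n); P=cloud(n,d); M=R.from_quat(o['tcp_rot']).as_matrix()
    q=(P-p)@M; m=(d>0)&(abs(q[...,1])<.03)&(abs(q[...,0])<r)&(q[...,2]>-.075)&(q[...,2]<.09)&(P[...,2]>.006)
    return q[m],pic[m]
E
python3 - <<'E'
from h import *
o=robot.observe();print(o['ft_force'],o['position'])
p,d=snap('scene','s3');p2,d2=snap('side','d3');P=cloud('side',d2);
for n in('scene','side'):
    q,c=held(n); q=q*1000; print(n,len(q))
    for x in range(-90,90,10):
        s=q[(q[:,0]>=x)&(q[:,0]<x+10)]
        if len(s)>5: print(x,len(s),'z(tool, + down) %d..%d'%tuple(np.percentile(s[:,2],[3,97])),'rgb',c[(q[:,0]>=x)&(q[:,0]<x+10)].mean(0).round())
cv2.imwrite('pics/m3.png',cv2.resize(p[170:310,320:500,::-1],(720,560)))
E
```

```text
[-0.09425662 -0.04698716 -1.11198999] [ 0.51193725 -0.25533543  0.10679895]
scene 749
-90 52 z(tool, + down) 54..84 rgb [142. 135. 128.]
-80 85 z(tool, + down) 43..86 rgb [172. 164. 155.]
-70 22 z(tool, + down) 32..43 rgb [226. 219. 210.]
-50 64 z(tool, + down) 8..30 rgb [229. 211. 167.]
-40 119 z(tool, + down) -9..32 rgb [221. 206. 169.]
-30 114 z(tool, + down) -16..34 rgb [198. 177. 143.]
-20 116 z(tool, + down) -41..37 rgb [170. 154. 128.]
-10 130 z(tool, + down) -52..16 rgb [142. 128. 109.]
0 40 z(tool, + down) -69..22 rgb [128. 109.  90.]
side 340
-10 64 z(tool, + down) -39..48 rgb [158. 142. 118.]
0 99 z(tool, + down) -43..36 rgb [159. 144. 120.]
10 104 z(tool, + down) -36..17 rgb [166. 151. 127.]
20 55 z(tool, + down) -29..-8 rgb [174. 161. 137.]
30 15 z(tool, + down) -23..-14 rgb [157. 142. 119.]
```

View pics/m3.png

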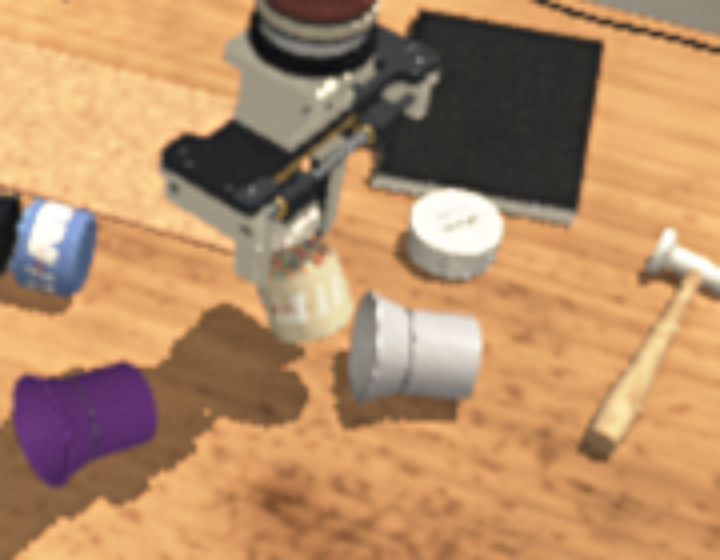

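>>> step_arm(increments=[[[0.06,0.03,0,0],[0.15,0.07,0,0],[0.25,0.12,0,0],[0.36,0.17,0,0],[0.47,0.225,0,0],[0.58,0.28,0,0],[0.69,0.33,0,0],[0.78,0.377,0,0],[0.84,0.406,0,0],[0.857,0.414,0,0]]], force=5)

```text
t: 18.1
position: [0.565, -0.2001, 0.1069]
tcp_rot: [0.809, 0.588, 0.0, -0.0]
ft_force: [-0.1, 0.2, -1.3]
grip_width: 0.0564
grasp_force: 5.0
```

>>> step_arm(increments=[[[0.06,0.03,0,0],[0.15,0.07,0,0],[0.25,0.12,0,0],[0.36,0.17,0,0],[0.47,0.225,0,0],[0.58,0.28,0,0],[0.69,0.33,0,0],[0.78,0.377,0,0],[0.84,0.406,0,0],[0.857,0.414,0,0]]])

```text
t: 19.35
position: [0.6177, -0.1452, 0.107]
tcp_rot: [0.809, 0.588, 0.0, -0.0]
ft_force: [1.0, -0.1, -1.2]
grip_width: 0.0562
grasp_force: 5.0
```

>>> step_arm(increments=[[[0.06,0.03,0,0],[0.15,0.07,0,-0.02],[0.25,0.12,0,-0.05],[0.36,0.17,0,-0.08],[0.47,0.225,0,-0.1],[0.58,0.28,0,-0.12],[0.69,0.33,0,-0.14],[0.78,0.377,0,-0.157],[0.84,0.406,0,-0.157],[0.857,0.414,0,-0.157]]])

```text
t: 20.6
position: [0.6704, -0.0901, 0.1069]
tcp_rot: [0.707, 0.707, 0.0, -0.0]
ft_force: [-0.1, 0.7, -1.6]
grip_width: 0.0566
grasp_force: 5.0
```

```bash
cat >> h.py <<'E'
def tilt(names=('scene','side')):
    for n in names:
        q,c=held(n); q=q*1000; print(n,len(q))
        for x in range(-80,70,10):
            s=q[(q[:,0]>=x)&(q[:,0]<x+10)]
            if len(s)>5: print(x,len(s),'%d..%d'%tuple(np.percentile(s[:,2],[3,97])),end=' | ')
        print()
E
python3 - <<'E'
from h import *
plan(.67,-.09,.07,90); tilt()
E
```

```text
at [ 0.6704 -0.0901  0.1069] phi 90.0 t 20.6 F [-0.09  0.73 -1.56] w 0.0566 mm [ 0.1 -0.3 36.9] sh [ 0.001 -0.004  0.462] turn 0.0
scene 398
-50 42 10..31 | -40 78 -8..33 | -30 86 -15..37 | -20 88 -42..40 | -10 74 -41..34 | 0 21 -65..31 | 20 6 -23..-7 | 
side 316
-20 10 -42..21 | -10 28 -41..35 | 0 111 -38..22 | 10 85 -33..-14 | 20 71 -30..-13 | 30 11 -23..-15 |
```

>>> step_arm(increments=[[[0,0,0.1,0],[0,0,0.2,0],[0,0,0.3,0],[0,0,0.4,0],[0,0,0.5,0],[0,0,0.6,0],[0,0,0.67,0],[0,0,0.72,0],[0,0,0.75,0],[0,0,0.77,0]]], force=3)

```text
t: 21.95
position: [0.6708, -0.0904, 0.046]
tcp_rot: [0.707, 0.707, 0.001, 0.001]
ft_force: [-0.1, 0.9, 3.7]
grip_width: 0.0563
grasp_force: 3.0
```

>>> step_arm(increments=[[[-0.06,0,0,0],[-0.12,0,-0.005,0],[-0.18,0,-0.01,0],[-0.24,0,-0.01,0],[-0.3,0,-0.01,0],[-0.36,0,-0.005,0],[-0.42,0,0,0],[-0.48,0,0.015,0],[-0.54,0,0.03,0],[-0.6,0,0.04,0]]])

```text
t: 23.2
position: [0.6703, -0.1386, 0.0422]
tcp_rot: [0.707, 0.707, 0.0, -0.0]
ft_force: [0.6, 0.4, -0.2]
grip_width: 0.0562
grasp_force: 3.0
```

Run:
```python
from h import *
plan(.67,-.13,.043,90); tilt()
```

```text
at [ 0.6703 -0.1386  0.0422] phi 90.0 t 23.2 F [ 0.6   0.37 -0.22] w 0.0562 mm [ 8.6 -0.3 -0.8] sh [ 0.108 -0.004 -0.01 ] turn 0.0
scene 364
-80 7 31..35 | -70 11 33..35 | -60 6 34..35 | -50 13 32..36 | -40 10 30..36 | -30 75 -36..35 | -20 96 -47..28 | -10 53 -63..32 | 0 19 6..34 | 10 15 7..33 | 20 12 -5..35 | 30 9 34..36 | 40 9 33..35 | 50 7 34..36 | 60 8 34..36 | 
side 518
-20 22 -49..-40 | -10 22 -51..17 | 0 80 -47..34 | 10 131 -47..31 | 20 173 -45..35 | 30 23 -42..35 | 40 17 30..35 | 50 16 32..35 | 60 11 30..35 |
```

>>> step_arm(increments=[[[0,0,0,0],[0,0,0,0],[0,0,0,0],[0,0,-0.1,0],[0,0,-0.3,0],[0,0,-0.5,0],[0,0,-0.7,0],[0,0,-0.9,0],[0,0,-1,0],[0,0,-1,0]]], grip=1)

```text
t: 24.55
position: [0.6705, -0.1385, 0.123]
tcp_rot: [0.707, 0.707, 0.0, 0.0]
ft_force: [0.2, -0.6, 0.1]
grip_width: 0.0933
grasp_force: 0.0
```

>>> step_arm(increments=[[[0.06,-0.1,0,0],[0.15,-0.2,0,0],[0.25,-0.3,0,0],[0.3,-0.5,0,0],[0.4,-0.6,0,0],[0.5,-0.7,0,0],[0.56,-0.8,0,0],[0.56,-0.9,0,0],[0.56,-0.9,0,0],[0.56,-0.9,0,0]]])

```text
t: 25.8
position: [0.5985, -0.0942, 0.1223]
tcp_rot: [0.707, 0.707, 0.0, 0.0]
ft_force: [0.0, 0.4, -0.5]
grip_width: 0.0934
grasp_force: 0.0
```

>>> step_arm(increments=[[[0.06,-0.1,0,0],[0.15,-0.2,0,0],[0.25,-0.3,0,0],[0.3,-0.5,0,-0.035],[0.4,-0.6,0,-0.035],[0.5,-0.7,0,-0.035],[0.56,-0.8,0.2,-0.035],[0.56,-0.9,0.4,-0.035],[0.56,-0.9,0.5,-0.035],[0.56,-0.9,0.5,-0.035]]])

```text
t: 27.05
position: [0.5265, -0.0486, 0.082]
tcp_rot: [0.682, 0.731, 0.0, -0.0]
ft_force: [0.2, 0.1, 0.5]
grip_width: 0.0933
grasp_force: 0.0
```

Run:
```python
from h import *
p,d=snap('scene','s4'); P=cloud('scene',d); d2=snap('side','d4')[1];P2=cloud('side',d2)
for n,b in dict(beaker=(.47,.61,-.41,-.26),tall=(.6,.75,-.22,-.08),short=(.47,.6,-.13,-.015),mid=(.44,.57,.0,.125)).items():
    for P_,d_ in((P,d),(P2,d2)):
        Q=obj(P_,d_,*b,zmax=.095 if n=='tall' else .064); print(n,len(Q),rect(Q) if len(Q)>5 else '', Q[:,2].max() if len(Q) else '')
plan(.526,-.049,.009,94)
```

```text
beaker 595 (array([ 536., -343.]), array([76., 76.]), 114.1) 0.06395161540166261
beaker 0  
tall 518 (array([ 667., -143.]), array([58., 54.]), 10.0) 0.08979113719986365
tall 488 (array([ 689., -149.]), array([94., 74.]), 5.2) 0.09174780825611362
short 550 (array([524., -74.]), array([71., 61.]), 94.8) 0.0635860224441237
short 481 (array([530., -70.]), array([70., 61.]), 94.2) 0.06313829772904778
mid 414 (array([493.,  52.]), array([78., 59.]), 109.5) 0.06042413212591313
mid 541 (array([498.,  53.]), array([80., 56.]), 109.3) 0.06305684062230132
at [ 0.5271 -0.0487  0.0826] phi 94.0 t 27.15 F [ 0.17 -0.93 -0.01] w 0.0928 mm [-0.2 -1.2 73.6] sh [-0.002 -0.015  0.92 ] turn 0.0
```

>>> step_arm(increments=[[[0,0,0.1,0],[0,0,0.2,0],[0,0,0.3,0],[0,0,0.4,0],[0,0,0.5,0],[0,0,0.6,0],[0,0,0.7,0],[0,0,0.8,0],[0,0,0.92,0],[0,0,0.92,0]]])

```text
t: 28.4
position: [0.5256, -0.0489, 0.0078]
tcp_rot: [0.682, 0.731, -0.001, -0.001]
ft_force: [-1.3, 0.2, 0.2]
grip_width: 0.0929
grasp_force: 0.0
```

>>> step_arm(increments=[[[0,0,0,0],[0,0,0,0],[0,0,0,0],[0,0,0,0],[0,0,0,0],[0,0,0,0],[0,0,0,0],[0,0,0,0],[0,0,0,0],[0,0,0,0]]], grip=0.4, force=3)

```text
t: 29.65
position: [0.5263, -0.0489, 0.0088]
tcp_rot: [0.682, 0.731, 0.0, 0.0]
ft_force: [-1.1, 1.2, 4.2]
grip_width: 0.0643
grasp_force: 3.0
```

>>> step_arm(increments=[[[-0.03,0,-0.055,0],[-0.064,0,-0.11,0],[-0.1,0,-0.163,0],[-0.145,0,-0.21,0],[-0.19,0,-0.255,0],[-0.241,0,-0.293,0],[-0.294,0,-0.33,0],[-0.349,0,-0.362,0],[-0.408,0,-0.39,0],[-0.468,0,-0.415,0]]])

```text
t: 30.9
position: [0.5292, -0.0864, 0.0421]
tcp_rot: [0.682, 0.732, 0.0, 0.0]
ft_force: [0.4, 0.9, 1.2]
grip_width: 0.064
grasp_force: 3.0
```

Run:
```python
from h import *
plan(.526,-.049,.009,94); tilt()
```

```text
at [ 0.5292 -0.0864  0.0421] phi 94.0 t 30.9 F [0.42 0.93 1.23] w 0.064 mm [37.5 -0.5 33.1] sh [ 0.468 -0.007  0.414] turn 0.0
scene 383
-60 51 -11..9 | -50 80 -20..10 | -40 79 -30..14 | -30 65 -28..26 | -20 66 -42..18 | -10 31 -9..7 | 
side 331
-30 9 -23..-6 | -20 19 -44..-32 | -10 38 -46..-26 | 0 112 -35..-15 | 10 95 -26..-6 | 20 49 -16..20 |
```

>>> step_arm(increments=[[[-0.06,0,-0.015,0],[-0.125,0,-0.025,0],[-0.19,0,-0.035,0],[-0.252,0,-0.038,0],[-0.317,0,-0.035,0],[-0.382,0,-0.028,0],[-0.447,0,-0.015,0],[-0.512,0,0,0],[-0.572,0,0.015,0],[-0.64,0,0.035,0]]])

```text
t: 32.25
position: [0.5318, -0.1375, 0.0386]
tcp_rot: [0.682, 0.731, -0.0, -0.001]
ft_force: [-0.6, 0.8, -0.3]
grip_width: 0.0639
grasp_force: 3.0
```

Run:
```python
from h import *
plan(.526,-.049,.009,94); tilt()
```

```text
at [ 0.5318 -0.1375  0.0386] phi 94.0 t 32.25 F [-0.63  0.84 -0.3 ] w 0.0639 mm [88.6  0.4 29.6] sh [1.108 0.005 0.37 ] turn 0.0
scene 293
-40 24 -3..32 | -30 112 -33..28 | -20 81 -33..28 | -10 32 -19..29 | 0 10 11..31 | 10 12 12..31 | 20 21 -1..29 | 
side 453
-30 19 -32..-25 | -20 21 -37..-25 | -10 41 -35..-25 | 0 85 -34..20 | 10 108 -33..28 | 20 161 -32..29 | 30 11 -21..29 |
```

>>> step_arm(increments=[[[0,0,-0.1,0],[0,0,-0.2,0],[0.1,0,-0.35,0],[0.25,0,-0.5,0],[0.4,0,-0.5,0],[0.55,0,-0.5,0],[0.7,0,-0.5,0],[0.85,0,-0.5,0],[0.98,0,-0.5,0],[1,0,-0.5,0]]], force=6)

```text
t: 33.6
position: [0.5268, -0.0563, 0.079]
tcp_rot: [0.681, 0.732, 0.0, -0.0]
ft_force: [0.9, -0.2, -0.4]
grip_width: 0.0637
grasp_force: 6.0
```

>>> step_arm(increments=[[[0,0.06,0,0],[0,0.14,0,0],[0,0.24,0,0],[0,0.34,0,0],[0,0.45,0,0],[0,0.56,0,0],[0,0.67,0,0],[0,0.77,0,0],[0,0.84,0,0],[0,0.87,0,0]]])

```text
t: 34.85
position: [0.5965, -0.0526, 0.0789]
tcp_rot: [0.682, 0.731, 0.0, -0.0]
ft_force: [0.8, 0.3, -2.3]
grip_width: 0.0638
grasp_force: 6.0
```

>>> step_arm(increments=[[[0,0.08,0,0],[0,0.22,0,0],[0,0.4,0,0],[0,0.6,0,0],[0,0.8,0,0],[0,0.87,0.1,0],[0,0.87,0.2,0],[0,0.87,0.3,0],[0,0.87,0.4,0],[0,0.87,0.455,0]]])

```text
t: 36.1
position: [0.6651, -0.0483, 0.0421]
tcp_rot: [0.682, 0.731, -0.001, -0.0]
ft_force: [-1.5, -2.6, 6.4]
grip_width: 0.0639
grasp_force: 6.0
```

Run:
```python
from h import *
plan(.665,-.045,.043,94); tilt(['side'])
```

```text
at [ 0.6651 -0.0483  0.0421] phi 94.0 t 36.1 F [-1.54 -2.64  6.44] w 0.0639 mm [ 3.3  0.2 -0.9] sh [ 0.042  0.002 -0.011] turn 0.0
side 554
-20 47 -37..-27 | -10 18 -33..19 | 0 89 -34..21 | 10 119 -35..30 | 20 173 -33..34 | 30 28 -28..36 | 40 14 29..35 | 50 12 32..35 | 60 13 31..36 |
```

>>> step_arm(increments=[[[0,0,0,0],[0,0,0,0],[0,0,0,0],[0,0,-0.1,0],[0,0,-0.3,0],[0,0,-0.5,0],[0,0,-0.7,0],[0,0,-0.9,0],[0,0,-1,0],[0,0,-1,0]]], grip=1, force=3)

```text
t: 37.4
position: [0.666, -0.0478, 0.1234]
tcp_rot: [0.682, 0.731, 0.0, 0.0]
ft_force: [0.4, -0.2, -0.0]
grip_width: 0.093
grasp_force: 0.0
```

>>> step_arm(increments=[[[0.1,-0.1,0,0],[0.2,-0.22,0,0],[0.3,-0.35,0,0],[0.4,-0.5,0,0],[0.5,-0.6,0,0],[0.6,-0.7,0,0],[0.7,-0.8,0,0],[0.8,-0.9,0,0],[0.87,-1,0,0],[0.87,-1,0,0]]])

```text
t: 38.65
position: [0.5803, 0.0167, 0.1227]
tcp_rot: [0.682, 0.732, -0.0, -0.0]
ft_force: [0.5, -0.2, 0.3]
grip_width: 0.0931
grasp_force: 0.0
```

>>> step_arm(increments=[[[0.1,-0.1,0,-0.03],[0.2,-0.22,0,-0.06],[0.3,-0.35,0,-0.1],[0.4,-0.5,0,-0.131],[0.5,-0.6,0,-0.131],[0.6,-0.7,0,-0.131],[0.7,-0.8,0,-0.131],[0.8,-0.9,0,-0.131],[0.87,-1,0.2,-0.131],[0.87,-1,0.4,-0.131]]])

```text
t: 39.9
position: [0.4956, 0.0808, 0.0905]
tcp_rot: [0.58, 0.815, 0.0, 0.0]
ft_force: [0.4, 0.2, 1.3]
grip_width: 0.0931
grasp_force: 0.0
```

Run:
```python
from h import *
p,d=snap('scene','s5'); P=cloud('scene',d); d2=snap('side','d5')[1];P2=cloud('side',d2)
for n,b in dict(beaker=(.47,.61,-.41,-.26),tall=(.61,.73,-.22,-.09),short=(.61,.73,-.09,0),mid=(.44,.57,.0,.125)).items():
    for P_,d_ in((P,d),(P2,d2)):
        Q=obj(P_,d_,*b,zmax=.095 if n in('tall','short') else .064); print(n,len(Q),rect(Q) if len(Q)>5 else '', Q[:,2].max() if len(Q) else '')
plan(.486,.0785,.008,109)
```

```text
beaker 592 (array([ 538., -343.]), array([77., 76.]), 115.3) 0.06385012330859319
beaker 394 (array([ 538., -345.]), array([81., 75.]), 113.2) 0.06398931213908932
tall 515 (array([ 667., -142.]), array([57., 54.]), 25.9) 0.08991761474391358
tall 489 (array([ 673., -131.]), array([98., 94.]), 79.9) 0.09157897533588688
short 528 (array([661., -50.]), array([63., 61.]), 84.5) 0.07932289586407193
short 550 (array([671., -49.]), array([87., 62.]), 175.6) 0.07955825048704801
mid 413 (array([491.,  52.]), array([77., 57.]), 107.5) 0.05750279105709266
mid 317 (array([497.,  55.]), array([78., 56.]), 108.9) 0.060441490059420566
at [0.4949 0.0799 0.0894] phi 109.1 t 40.0 F [-1.23 -0.46 -0.13] w 0.0931 mm [ 1.5 -8.6 81.5] sh [ 0.019 -0.108  1.018] turn 0.001
```

>>> step_arm(increments=[[[0.019,-0.108,0.1,0],[0.019,-0.108,0.2,0],[0.019,-0.108,0.3,0],[0.019,-0.108,0.4,0],[0.019,-0.108,0.5,0],[0.019,-0.108,0.6,0],[0.019,-0.108,0.7,0],[0.019,-0.108,0.8,0],[0.019,-0.108,0.9,0],[0.019,-0.108,1,0]]])

```text
t: 41.25
position: [0.4877, 0.0785, 0.0101]
tcp_rot: [0.581, 0.814, 0.0, 0.0]
ft_force: [-0.4, -0.2, 0.2]
grip_width: 0.093
grasp_force: 0.0
```

>>> step_arm(increments=[[[0,0,0,0],[0,0,0,0],[0,0,0,0],[0,0,0,0],[0,0,0,0],[0,0,0,0],[0,0,0,0],[0,0,0,0],[0,0,0,0],[0,0,0,0]]], grip=0.4, force=3)

```text
t: 42.5
position: [0.4877, 0.0785, 0.0107]
tcp_rot: [0.581, 0.814, 0.0, 0.0]
ft_force: [0.4, -0.3, 4.0]
grip_width: 0.0596
grasp_force: 3.0
```

>>> step_arm(increments=[[[-0.029,0,-0.06,0],[-0.063,0,-0.118,0],[-0.1,0,-0.175,0],[-0.144,0,-0.225,0],[-0.19,0,-0.275,0],[-0.241,0,-0.32,0],[-0.296,0,-0.36,0],[-0.354,0,-0.395,0],[-0.414,0,-0.425,0],[-0.476,0,-0.453,0]]])

```text
t: 43.75
position: [0.5001, 0.0426, 0.0471]
tcp_rot: [0.58, 0.814, 0.0, -0.0]
ft_force: [-1.6, 1.0, 1.7]
grip_width: 0.0598
grasp_force: 3.0
```

>>> step_arm(increments=[[[-0.065,0,-0.02,0],[-0.131,0,-0.037,0],[-0.2,0,-0.05,0],[-0.269,0,-0.055,0],[-0.337,0,-0.056,0],[-0.406,0,-0.05,0],[-0.475,0,-0.04,0],[-0.543,0,-0.022,0],[-0.61,0,0,0],[-0.68,0,0.022,0]]])

```text
t: 45.0
position: [0.5178, -0.0093, 0.0447]
tcp_rot: [0.581, 0.814, -0.0, -0.0]
ft_force: [0.3, -0.7, 0.1]
grip_width: 0.0596
grasp_force: 3.0
```

Run:
```python
from h import *
plan(.66,.06,.05,94); tilt()
```

```text
at [ 0.5178 -0.0093  0.0447] phi 109.0 t 45.0 F [ 0.26 -0.69  0.1 ] w 0.0596 mm [ 19.2 157.   -5.3] sh [ 0.24   1.963 -0.066] turn 0.131
scene 272
-30 71 -33..34 | -20 64 1..35 | -10 53 -23..36 | 0 24 9..37 | 10 29 0..36 | 20 25 -15..28 | 
side 388
-20 17 -37..-28 | -10 29 -45..17 | 0 85 -57..23 | 10 136 -37..32 | 20 118 -36..35 |
```

>>> step_arm(increments=[[[0,0,-0.1,0],[0,0,-0.2,0],[0,0.08,-0.35,0],[0,0.2,-0.5,0],[0,0.35,-0.5,0],[0,0.5,-0.5,0],[0,0.65,-0.5,0],[0,0.8,-0.5,0],[0,0.93,-0.5,0],[0,1,-0.5,0]]], force=6)

```text
t: 46.35
position: [0.594, 0.0175, 0.0849]
tcp_rot: [0.58, 0.814, 0.0, -0.0]
ft_force: [-0.7, 0.5, -2.6]
grip_width: 0.0594
grasp_force: 6.0
```

>>> step_arm(increments=[[[0.03,0.12,0,0],[0.08,0.28,0,0],[0.13,0.45,0,0],[0.18,0.65,0,0],[0.22,0.85,0,0],[0.24,0.96,0.1,0],[0.24,0.96,0.22,0],[0.24,0.96,0.34,0],[0.24,0.96,0.42,0],[0.24,0.96,0.458,0]]])

```text
t: 47.6
position: [0.6592, 0.0593, 0.0483]
tcp_rot: [0.581, 0.814, -0.001, -0.0]
ft_force: [-2.1, -2.1, 6.7]
grip_width: 0.0594
grasp_force: 6.0
```

Run:
```python
from h import *
plan(.66,.055,.048,109); tilt(['side'])
```

```text
at [0.6592 0.0593 0.0483] phi 109.0 t 47.6 F [-2.14 -2.14  6.68] w 0.0594 mm [-4.3 -0.6  0.3] sh [-0.054 -0.008  0.004] turn 0.0
side 527
-20 13 -36..15 | -10 39 -39..30 | 0 86 -38..39 | 10 138 -36..39 | 20 141 -34..40 | 30 19 38..42 | 40 21 36..42 | 50 12 35..42 | 60 12 37..42 |
```

>>> step_arm(increments=[[[0,0,0,0],[0,0,0,0],[0,0,0,0],[0,0,-0.1,0],[0,0,-0.3,0],[0,0,-0.5,0],[0,0,-0.7,0],[0,0,-0.9,0],[0,0,-1,0],[0,0,-1,0]]], grip=1, force=3)

```text
t: 48.9
position: [0.6601, 0.0604, 0.1292]
tcp_rot: [0.581, 0.814, 0.0, 0.0]
ft_force: [0.1, -0.4, 0.1]
grip_width: 0.093
grasp_force: 0.0
```

>>> step_arm(increments=[[[-0.1,-0.08,0,0],[-0.2,-0.15,0,0],[-0.3,-0.23,0,0],[-0.4,-0.31,0,0],[-0.5,-0.39,0,0],[-0.6,-0.46,0,0],[-0.7,-0.54,0,0],[-0.8,-0.62,0,0],[-0.9,-0.7,0,0],[-1,-0.77,0,0]]])

```text
t: 50.15
position: [0.6274, -0.036, 0.1285]
tcp_rot: [0.581, 0.814, 0.0, 0.0]
ft_force: [-0.1, -0.1, 1.2]
grip_width: 0.0926
grasp_force: 0.0
```

>>> step_arm(increments=[[[-0.1,-0.08,0,0],[-0.2,-0.15,0,0],[-0.3,-0.23,0,0],[-0.4,-0.31,0,0],[-0.5,-0.39,0,0],[-0.6,-0.46,0,0],[-0.7,-0.54,0,0],[-0.8,-0.62,0,0],[-0.9,-0.7,0,0],[-1,-0.77,0,0]]])

```text
t: 51.4
position: [0.5952, -0.1318, 0.1285]
tcp_rot: [0.581, 0.814, 0.0, -0.0]
ft_force: [-0.1, -0.3, 0.2]
grip_width: 0.0931
grasp_force: 0.0
```

>>> step_arm(increments=[[[-0.1,-0.08,0,0],[-0.2,-0.15,0,0],[-0.3,-0.23,0,0],[-0.4,-0.31,0,0],[-0.5,-0.39,0,0],[-0.6,-0.46,0,0],[-0.7,-0.54,0,0],[-0.8,-0.62,0,0],[-0.9,-0.7,0,0],[-1,-0.77,0,0]]])

```text
t: 52.65
position: [0.563, -0.2275, 0.1284]
tcp_rot: [0.581, 0.814, -0.0, -0.0]
ft_force: [-0.3, -0.6, 0.6]
grip_width: 0.093
grasp_force: 0.0
```

>>> step_arm(increments=[[[-0.1,-0.08,0,0],[-0.2,-0.15,0,0],[-0.3,-0.23,0,0],[-0.4,-0.31,0,0],[-0.5,-0.39,0,-0.035],[-0.6,-0.46,0,-0.035],[-0.7,-0.54,0,-0.035],[-0.8,-0.62,0,-0.035],[-0.9,-0.7,0,-0.035],[-1,-0.77,0,-0.035]]])

```text
t: 53.9
position: [0.5309, -0.3232, 0.1284]
tcp_rot: [0.552, 0.834, -0.0, -0.0]
ft_force: [-0.7, -0.3, -0.2]
grip_width: 0.0934
grasp_force: 0.0
```

Run:
```python
from h import *
p,d=snap('scene','s6'); P=cloud('scene',d); p2,d2=snap('side','d6');P2=cloud('side',d2)
for n,b in dict(beaker=(.47,.61,-.41,-.26),tall=(.61,.73,-.22,-.095),short=(.61,.72,-.095,.005),mid=(.61,.72,.01,.11)).items():
    for P_,d_ in((P,d),(P2,d2)):
        Q=obj(P_,d_,*b,zmax=.095 if n!='beaker' else .08); print(n,len(Q),rect(Q) if len(Q)>5 else '', Q[:,2].max() if len(Q) else '')
plan(.5376,-.342,.014,113)
w,_=snap('wrist','w6')
cv2.imwrite('pics/m6.png',np.hstack([cv2.resize(p[140:300,300:500,::-1],(400,320)),cv2.resize(w[:,:,::-1],(400,320))]))
```

```text
beaker 643 (array([ 537., -343.]), array([76., 76.]), 24.9) 0.07483266898443341
beaker 438 (array([ 538., -345.]), array([78., 73.]), 112.8) 0.0742027453214682
tall 510 (array([ 667., -142.]), array([58., 54.]), 22.0) 0.09007761230839417
tall 491 (array([ 662., -156.]), array([118.,  84.]), 10.8) 0.09285208362499198
short 523 (array([657., -53.]), array([76., 61.]), 21.6) 0.07838730623530143
short 545 (array([666., -41.]), array([81., 60.]), 84.0) 0.07971586916518958
mid 98 (array([655.,  37.]), array([50., 24.]), 161.6) 0.04417655038480128
mid 539 (array([662.,  59.]), array([89., 63.]), 13.6) 0.09079740008237835
at [ 0.5304 -0.3244  0.1282] phi 112.9 t 54.0 F [-0.28  0.62 -0.22] w 0.0928 mm [-1.900e+01 -1.000e-01  1.142e+02] sh [-2.370e-01 -1.000e-03  1.428e+00] turn -0.001
```

View pics/m6.png

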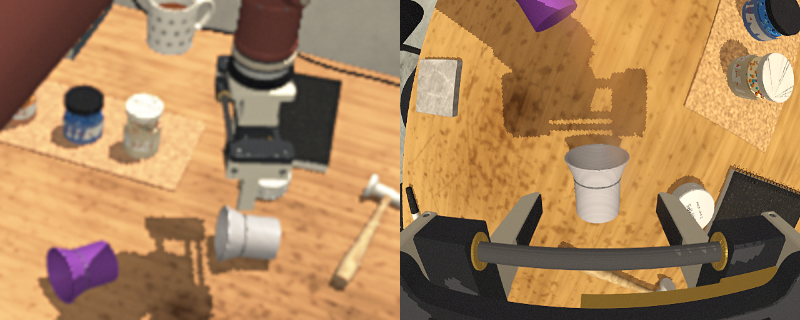

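>>> step_arm(increments=[[[-0.24,0,0.1,0],[-0.24,0,0.2,0],[-0.24,0,0.3,0],[-0.24,0,0.4,0],[-0.24,0,0.5,0],[-0.24,0,0.6,0],[-0.24,0,0.7,0],[-0.24,0,0.7,0],[-0.24,0,0.7,0],[-0.24,0,0.7,0]]])

```text
t: 55.3
position: [0.5389, -0.3403, 0.0728]
tcp_rot: [0.552, 0.834, 0.0, 0.0]
ft_force: [0.4, -0.0, -0.1]
grip_width: 0.0929
grasp_force: 0.0
```

>>> step_arm(increments=[[[0,0,0.1,0],[0,0,0.2,0],[0,0,0.3,0],[0,0,0.4,0],[0,0,0.5,0],[0,0,0.6,0],[0,0,0.7,0],[0,0,0.728,0],[0,0,0.728,0],[0,0,0.728,0]]])

```text
t: 56.55
position: [0.5389, -0.3402, 0.0145]
tcp_rot: [0.552, 0.834, 0.0, 0.0]
ft_force: [0.6, -0.0, -0.5]
grip_width: 0.0929
grasp_force: 0.0
```

>>> step_arm(increments=[[[0,0,0,0],[0,0,0,0],[0,0,0,0],[0,0,0,0],[0,0,0,0],[0,0,0,0],[0,0,0,0],[0,0,0,0],[0,0,0,0],[0,0,0,0]]], grip=0.4, force=3)

```text
t: 57.8
position: [0.5385, -0.3403, 0.0142]
tcp_rot: [0.552, 0.834, -0.0, -0.0]
ft_force: [-1.3, -0.8, 0.1]
grip_width: 0.0561
grasp_force: 2.9
```

>>> step_arm(increments=[[[-0.03,0,-0.02,0],[-0.06,0,-0.04,0],[-0.1,0,-0.06,0],[-0.14,0,-0.085,0],[-0.185,0,-0.105,0],[-0.234,0,-0.12,0],[-0.28,0,-0.13,0],[-0.33,0,-0.14,0],[-0.355,0,-0.143,0],[-0.38,0,-0.145,0]]])

```text
t: 59.05
position: [0.5505, -0.3681, 0.0257]
tcp_rot: [0.552, 0.834, 0.0, -0.0]
ft_force: [-0.0, -0.1, -0.8]
grip_width: 0.0561
grasp_force: 3.0
```

Run:
```python
from h import *
plan(.5376,-.342,.014,113); tilt()
```

```text
at [ 0.5505 -0.3681  0.0257] phi 113.0 t 59.05 F [-0.05 -0.07 -0.79] w 0.0561 mm [29.1 -1.7 11.7] sh [ 0.364 -0.021  0.147] turn 0.0
scene 247
-40 11 -15..0 | -30 28 -20..8 | -20 25 -22..6 | 10 29 -55..4 | 20 63 -38..6 | 30 62 -16..5 | 40 28 -6..6 | 
side 461
-40 7 -35..-24 | -30 44 -38..18 | -20 31 -30..18 | -10 61 -50..14 | 0 63 -59..10 | 10 88 -60..9 | 20 69 -61..7 | 30 70 -13..9 | 40 19 -7..12 |
```

Run:
```python
from h import *
p,d=snap('scene','s7'); p2,d2=snap('side','d7'); w,_=snap('wrist','w7')
cv2.imwrite('pics/m7.png',np.hstack([cv2.resize(p[170:290,360:510,::-1],(400,320)),cv2.resize(w[150:,130:510,::-1],(400,320))]))
```

```text
(no output)
```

View pics/m7.png

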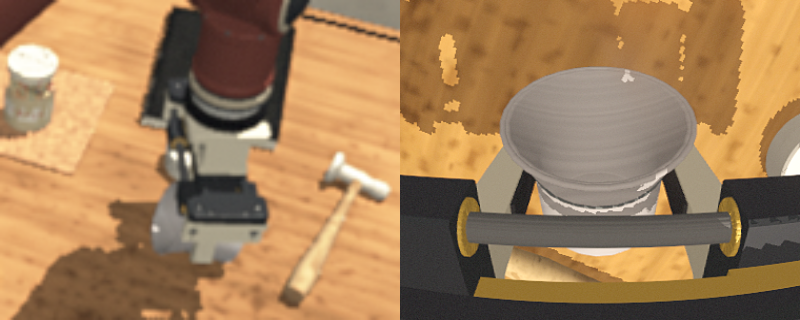

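>>> step_arm(increments=[[[-0.05,0,0.01,0],[-0.1,0,0.018,0],[-0.15,0,0.025,0],[-0.2,0,0.04,0],[-0.245,0,0.055,0],[-0.287,0,0.075,0],[-0.315,0,0.09,0],[-0.35,0,0.11,0],[-0.37,0,0.125,0],[-0.38,0,0.135,0]]])

```text
t: 60.55
position: [0.5622, -0.3967, 0.015]
tcp_rot: [0.552, 0.834, -0.0, 0.0]
ft_force: [-1.2, 0.6, 4.6]
grip_width: 0.0557
grasp_force: 3.0
```

Run:
```python
from h import *
plan(.5376,-.342,.014,113); 
for n in('side','scene'):
    q,c=held(n); q=q[abs(q[:,1])<.02]*1000
    for x in range(-50,50,10):
        s=q[(q[:,0]>=x)&(q[:,0]<x+10)]
        if len(s)>3: print(x,len(s),'%d..%d'%tuple(np.percentile(s[:,2],[3,97])),end=' | ')
    print()
w,_=snap('wrist','w8'); cv2.imwrite('pics/m8.png',cv2.resize(w[150:,130:510,::-1],(400,320)))
```

```text
at [ 0.5622 -0.3967  0.015 ] phi 113.0 t 60.55 F [-1.22  0.55  4.55] w 0.0557 mm [60.  -1.3  0.9] sh [ 0.75  -0.016  0.012] turn 0.0
-40 7 -35..-25 | -30 20 -40..2 | -20 57 -46..7 | -10 28 -47..8 | 0 29 -57..5 | 10 36 -72..0 | 20 37 -74..-4 | 30 26 -23..-7 | 40 36 -20..-8 | 
10 5 -13..-7 | 20 22 -18..-7 | 30 33 -22..-7 | 40 39 -20..-8 |
```

View pics/m8.png

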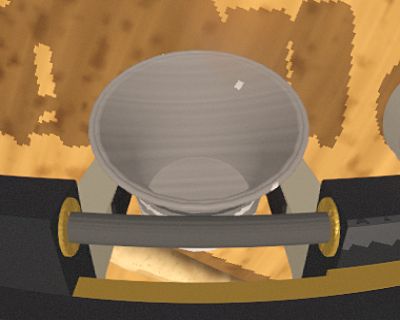

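>>> step_arm(increments=[[[0,0,-0.1,0],[0,0,-0.2,0],[0,0,-0.3,0],[0,0,-0.4,0],[0,0,-0.5,0],[0,0,-0.6,0],[0,0,-0.7,0],[0,0,-0.8,0],[0,0,-0.88,0],[0,0,-0.9,0]]], force=10)

```text
t: 61.95
position: [0.5627, -0.3962, 0.0876]
tcp_rot: [0.552, 0.834, 0.0, 0.0]
ft_force: [0.3, -0.8, -1.6]
grip_width: 0.0556
grasp_force: 10.0
```

>>> step_arm(increments=[[[0.05,0.02,0,0],[0.12,0.05,0,0],[0.22,0.09,0,0],[0.33,0.13,0,0],[0.45,0.17,0,0],[0.56,0.22,0,0],[0.67,0.26,0,0],[0.78,0.3,0,0],[0.89,0.34,0,0],[1,0.388,0,0]]])

```text
t: 63.2
position: [0.5597, -0.3098, 0.087]
tcp_rot: [0.552, 0.834, 0.0, 0.0]
ft_force: [0.0, 0.4, -1.2]
grip_width: 0.055
grasp_force: 10.0
```

>>> step_arm(increments=[[[0.1,0.04,0,0],[0.2,0.08,0,0],[0.3,0.12,0,0],[0.4,0.16,0,0],[0.5,0.2,0,0],[0.6,0.24,0,0],[0.7,0.28,0,0],[0.8,0.32,0,0],[0.9,0.35,0,0],[1,0.388,0,0]]])

```text
t: 64.45
position: [0.5569, -0.2241, 0.087]
tcp_rot: [0.552, 0.834, 0.0, 0.0]
ft_force: [0.3, -0.0, -2.0]
grip_width: 0.0551
grasp_force: 10.0
```

>>> step_arm(increments=[[[0.1,0.04,0,0],[0.2,0.08,0,0],[0.3,0.12,0,0],[0.4,0.16,0,0],[0.5,0.2,0,0],[0.6,0.24,0,0],[0.7,0.28,0,0],[0.8,0.32,0,0],[0.9,0.35,0,0],[1,0.388,0,0]]])

```text
t: 65.7
position: [0.5541, -0.1383, 0.087]
tcp_rot: [0.552, 0.834, -0.0, -0.0]
ft_force: [-1.4, -0.3, -2.3]
grip_width: 0.0553
grasp_force: 10.0
```

>>> step_arm(increments=[[[0.1,0.04,0,0],[0.2,0.08,0,0],[0.3,0.12,0,0],[0.4,0.16,0,0],[0.5,0.2,0,0],[0.6,0.24,0,0],[0.7,0.28,0,0],[0.8,0.32,0,0],[0.9,0.35,0,0],[1,0.388,0,0]]])

```text
t: 66.95
position: [0.5514, -0.0525, 0.087]
tcp_rot: [0.552, 0.834, -0.0, -0.0]
ft_force: [0.3, -0.3, -0.9]
grip_width: 0.0555
grasp_force: 10.0
```

>>> step_arm(increments=[[[0.1,0.04,0,0],[0.2,0.08,0,0],[0.3,0.12,0,0],[0.4,0.16,0,0],[0.5,0.2,0,0],[0.6,0.24,0,0],[0.7,0.28,0,0],[0.8,0.32,0,0],[0.9,0.35,0,0],[1,0.388,0,0]]])

```text
t: 68.2
position: [0.5486, 0.0332, 0.087]
tcp_rot: [0.552, 0.834, -0.0, -0.0]
ft_force: [-1.3, 0.6, -1.5]
grip_width: 0.0553
grasp_force: 10.0
```

>>> step_arm(increments=[[[0.1,0.04,0,-0.05],[0.2,0.08,0,-0.1],[0.3,0.12,0,-0.17],[0.4,0.16,0,-0.24],[0.5,0.2,0,-0.31],[0.6,0.24,0,-0.38],[0.7,0.28,0,-0.45],[0.8,0.32,0,-0.51],[0.9,0.35,0,-0.56],[1,0.388,0,-0.585]]])

```text
t: 69.45
position: [0.5459, 0.1188, 0.0869]
tcp_rot: [-0.001, 1.0, -0.0, -0.0]
ft_force: [0.8, 0.1, -1.1]
grip_width: 0.0551
grasp_force: 10.0
```

Run:
```python
from h import *
plan(.573,.155,.024,180)
for n in('side','scene'):
    q,c=held(n); q=q[abs(q[:,1])<.02]*1000
    for x in range(-60,60,10):
        s=q[(q[:,0]>=x)&(q[:,0]<x+10)]
        if len(s)>3: print(x,len(s),'%d..%d'%tuple(np.percentile(s[:,2],[3,97])),end=' | ')
    print()
d=np.load('pics/d6.npy');im=cv2.imread('pics/d6.png');P=cloud('side',d)
# mat edge: saturation along row at y~.155
for y in(.12,.155,.19):
    m=(abs(P[...,1]-y)<.003)&(P[...,2]<.012)&(P[...,0]>.56)&(P[...,0]<.64); X=P[m][:,0]; g=im[m].astype(int)
    i=np.argsort(X); print(y,[(round(X[k],3),*g[k]) for k in i[::4]])
```

```text
at [0.5459 0.1188 0.0869] phi -179.9 t 69.45 F [ 0.84  0.14 -1.09] w 0.0551 mm [-27.2  36.2  62.9] sh [-0.339  0.452  0.786] turn 0.001
-60 11 76..80 | -40 4 -36..-32 | -20 15 -49..-42 | -10 16 -56..-48 | 0 16 -65..-51 | 10 7 -70..-62 | 20 5 -17..-12 | 30 38 -19..-7 | 40 62 -19..9 | 50 14 -16..80 | 
-60 9 77..80 | -50 6 77..80 | -30 13 -21..-4 | -20 46 -44..9 | -10 29 -51..21 | 0 25 -57..4 | 10 14 -71..-1 | 20 25 -74..-7 | 30 27 -18..-9 | 40 29 -18..4 | 50 19 -18..-11 | 
0.12 [(np.float64(0.562), np.int64(79), np.int64(141), np.int64(193)), (np.float64(0.567), np.int64(79), np.int64(141), np.int64(193)), (np.float64(0.57), np.int64(79), np.int64(140), np.int64(193)), (np.float64(0.576), np.int64(80), np.int64(143), np.int64(195)), (np.float64(0.581), np.int64(85), np.int64(149), np.int64(201)), (np.float64(0.586), np.int64(82), np.int64(146), np.int64(198)), (np.float64(0.589), np.int64(79), np.int64(141), np.int64(194)), (np.float64(0.596), np.int64(98), np.int64(153), np.int64(202)), (np.float64(0.602), np.int64(104), np.int64(161), np.int64(210)), (np.float64(0.607), np.int64(103)
[... 1899 characters left out ...]
.int64(86), np.int64(151), np.int64(204)), (np.float64(0.592), np.int64(93), np.int64(154), np.int64(204)), (np.float64(0.597), np.int64(106), np.int64(164), np.int64(213)), (np.float64(0.602), np.int64(107), np.int64(165), np.int64(214)), (np.float64(0.605), np.int64(109), np.int64(168), np.int64(216)), (np.float64(0.61), np.int64(105), np.int64(163), np.int64(212)), (np.float64(0.615), np.int64(107), np.int64(166), np.int64(215)), (np.float64(0.618), np.int64(105), np.int64(164), np.int64(213)), (np.float64(0.626), np.int64(109), np.int64(168), np.int64(217)), (np.float64(0.631), np.int64(106), np.int64(165), np.int64(214)), (np.float64(0.638), np.int64(103), np.int64(159), np.int64(208))]
```

>>> step_arm(increments=[[[-0.05,0.06,0.08,0],[-0.1,0.15,0.16,0],[-0.16,0.25,0.25,0],[-0.22,0.35,0.34,0],[-0.28,0.42,0.43,0],[-0.33,0.452,0.52,0],[-0.33,0.452,0.61,0],[-0.33,0.452,0.69,0],[-0.33,0.452,0.75,0],[-0.33,0.452,0.78,0]]])

```text
t: 70.8
position: [0.5722, 0.1544, 0.0243]
tcp_rot: [-0.001, 1.0, -0.0, -0.0]
ft_force: [-0.4, -0.1, -1.6]
grip_width: 0.0555
grasp_force: 10.0
```

>>> step_arm(increments=[[[-0.09,0,0,0],[-0.15,0,-0.01,0],[-0.21,0,-0.03,0],[-0.27,0,-0.04,0],[-0.33,0,-0.045,0],[-0.39,0,-0.045,0],[-0.46,0,-0.04,0],[-0.53,0,-0.03,0],[-0.6,0,-0.01,0],[-0.67,0,0.02,0]]], force=3)

```text
t: 72.05
position: [0.6263, 0.1547, 0.0228]
tcp_rot: [-0.001, 1.0, 0.0, 0.0]
ft_force: [-0.4, 0.1, -1.2]
grip_width: 0.0558
grasp_force: 3.0
```

Run:
```python
from h import *
plan(.62,.155,.025,180)
for n in('side','scene'):
    q,c=held(n); q=q[abs(q[:,1])<.02]*1000
    for x in range(-60,60,10):
        s=q[(q[:,0]>=x)&(q[:,0]<x+10)]
        if len(s)>3: print(x,len(s),'%d..%d'%tuple(np.percentile(s[:,2],[3,97])),end=' | ')
    print()
w,_=snap('wrist','w9'); p,_=snap('scene','s9'); cv2.imwrite('pics/m9.png',np.hstack([cv2.resize(w[150:,130:510,::-1],(400,320)),cv2.resize(p[160:280,200:350,::-1],(400,320))]))
```

```text
at [0.6263 0.1547 0.0228] phi -179.9 t 72.05 F [-0.37  0.09 -1.22] w 0.0558 mm [ 6.3  0.3 -2.2] sh [ 0.079  0.004 -0.027] turn 0.001
-60 11 13..16 | -30 7 -46..-40 | -20 16 -53..-42 | -10 16 -58..-48 | 0 12 -63..-51 | 20 23 -19..-5 | 30 57 -19..-7 | 40 53 -19..-8 | 50 18 -18..3 | 
-30 16 -31..-8 | -20 41 -15..9 | -10 23 -52..16 | 0 16 -53..1 | 10 20 -72..15 | 20 19 -42..15 | 30 25 -18..15 | 40 23 -20..-8 | 50 14 -17..-10 |
```

View pics/m9.png

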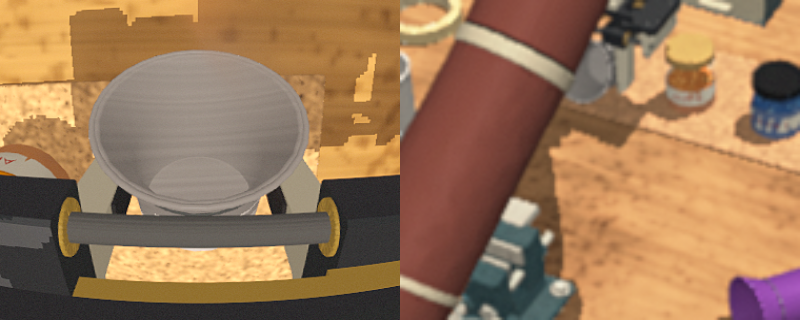

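>>> step_arm(increments=[[[0,0,0.04,0],[-0.06,0,0.035,0],[-0.125,0,0.025,0],[-0.185,0,0.03,0],[-0.25,0,0.04,0],[-0.31,0,0.06,0],[-0.37,0,0.08,0],[-0.42,0,0.1,0],[-0.475,0,0.125,0],[-0.52,0,0.14,0]]])

```text
t: 73.5
position: [0.6674, 0.1552, 0.0115]
tcp_rot: [-0.001, 1.0, 0.0, -0.0]
ft_force: [-1.8, 0.2, 1.9]
grip_width: 0.0557
grasp_force: 3.2
```

```bash
cat >> h.py <<'E'
def lips():
    for n in('side','scene'):
        q,c=held(n); q=q[abs(q[:,1])<.02]*1000; print(n,end=': ')
        for x in range(-60,60,10):
            s=q[(q[:,0]>=x)&(q[:,0]<x+10)]
            if len(s)>3: print(x,len(s),'%d..%d'%tuple(np.percentile(s[:,2],[3,97])),end=' | ')
        print()
E
python3 - <<'E'
from h import *
plan(.62,.155,.025,180);lips()
E
```

```text
at [0.6674 0.1552 0.0115] phi -179.9 t 73.5 F [-1.79  0.25  1.95] w 0.0557 mm [ 47.4  -0.2 -13.5] sh [ 0.592 -0.002 -0.168] turn 0.001
side: -60 4 3..5 | -30 4 -27..-19 | -20 9 -53..-33 | -10 17 -53..-7 | 10 7 -14..2 | 20 33 -38..-2 | 30 49 -48..-16 | 40 58 -50..-34 | 50 61 -57..5 | 
scene: -30 4 -23..-18 | -20 34 -37..-13 | -10 40 -61..-10 | 0 8 -48..4 | 10 7 -9..4 | 20 33 -30..4 | 30 40 -38..5 | 40 18 -41..5 | 50 13 -53..5 |
```

>>> step_arm(increments=[[[0,0,0.02,0],[0,0,0.04,0],[0,0,0.06,0],[0,0,0.06,0],[0,0,0.06,0],[0,0,0.06,0],[0,0,0.06,0],[0,0,0.06,0],[0,0,0.06,0],[0,0,0.06,0]]])

```text
t: 74.85
position: [0.6682, 0.1551, 0.0073]
tcp_rot: [-0.001, 1.0, 0.0, 0.001]
ft_force: [3.2, -0.0, 5.5]
grip_width: 0.0559
grasp_force: 3.3
```

Run:
```python
from h import *
plan(.62,.155,.025,180);lips()
```

```text
at [0.6682 0.1551 0.0073] phi -179.9 t 74.85 F [ 3.16 -0.    5.45] w 0.0559 mm [ 48.2   0.  -17.8] sh [ 0.602  0.    -0.222] turn 0.001
side: -60 10 -2..0 | -30 7 -34..-22 | -20 12 -54..-38 | -10 16 -64..-7 | 10 6 -11..-2 | 20 32 -33..-2 | 30 56 -50..0 | 40 61 -55..0 | 50 55 -60..0 | 
scene: -20 36 -44..-17 | -10 33 -62..-13 | 0 8 -58..-1 | 10 6 -20..-1 | 20 31 -28..0 | 30 45 -39..1 | 40 18 -49..0 | 50 13 -63..1 |
```

```bash
cat >> h.py <<'E'
def wcloud():
    "wrist points in tool frame (mm)"
    p,d=robot.snapshot('wrist'); c=robot.get_calibration('wrist'); v,u=np.mgrid[:480,:640]
    a=(u-c['cx'])/c['fx'];b=(v-c['cy'])/c['fy']; r=np.hypot(a,b)+1e-9
    P=np.stack([d*np.tan(r)*a/r,d*np.tan(r)*b/r,d],-1); T=c['T_tool_cam']
    return (P@T[:3,:3].T+T[:3,3])*1000,p,d
def wprof(w=6,lo=-60,hi=90):
    Q,p,d=wcloud(); m=(d>0)&(abs(Q[...,1])<w); q=Q[m]; c=p[m]
    for x in range(lo,hi,6):
        k=(q[:,0]>=x)&(q[:,0]<x+6)
        if k.sum()>2: print(x,int(k.sum()),'%d..%d'%tuple(np.percentile(q[k,2],[3,97])),end=' | ')
    print()
E
python3 - <<'E'
from h import *
wprof()
E
```

```text
-24 275 -29..-20 | -18 365 -29..-18 | -12 361 -19..-15 | -6 1696 -86..-13 | 0 358 -13..-10 | 6 377 -11..-7 | 12 363 -8..-4 | 18 2413 -121..-3 | 24 1255 -122..-9 | 30 1015 -102..-21 | 36 177 -41..-29 | 42 403 -47..-41 | 48 623 -52..3 | 54 953 -57..3 | 60 657 -58..3 | 66 336 1..4 | 72 365 1..7 | 78 336 5..8 | 84 311 5..8 |
```

>>> step_arm(increments=[[[-0.02,0,0,0],[-0.04,0,0,0],[-0.06,0,0,0],[-0.08,0,0,0],[-0.1,0,0,0],[-0.12,0,0,0],[-0.14,0,0,0],[-0.16,0,0,0],[-0.18,0,0,0],[-0.2,0,0,0]]])

```text
t: 76.25
position: [0.684, 0.1542, 0.0066]
tcp_rot: [-0.0, 1.0, -0.0, 0.0]
ft_force: [0.4, 0.8, -1.6]
grip_width: 0.0562
grasp_force: 3.9
```

Run:
```python
from h import *
plan(.62,.155,.025,180);wprof()
```

```text
at [0.684  0.1542 0.0066] phi -180.0 t 76.25 F [ 0.37  0.78 -1.64] w 0.0562 mm [ 64.    0.8 -18.4] sh [ 0.8   0.01 -0.23] turn 0.0
-18 538 -34..-19 | -12 454 -40..-16 | -6 1687 -86..-14 | 0 350 -15..-11 | 6 358 -13..-9 | 12 357 -10..-7 | 18 2473 -121..-5 | 24 1455 -121..-3 | 30 945 -102..-17 | 36 78 -39..-23 | 42 330 -47..-41 | 48 548 -53..2 | 54 889 -60..3 | 60 892 -61..3 | 66 339 1..3 | 72 344 1..3 | 78 372 0..3 | 84 350 1..3 |
```

>>> step_arm(increments=[[[0,0,0,0],[0,0,0,0],[0,0,0,0],[0,0,0,0],[0,0,0,0],[0,0,0,0],[0,0,-0.2,0],[0,0,-0.4,0],[0,0,-0.6,0],[0,0,-0.8,0]]], grip=1)

```text
t: 77.55
position: [0.6838, 0.155, 0.0728]
tcp_rot: [-0.001, 1.0, 0.0, 0.001]
ft_force: [0.6, -0.3, 0.5]
grip_width: 0.0934
grasp_force: 0.0
```

Run:
```python
from h import *
plan(.684,.155,.025,180);wprof()
p,d=robot.snapshot('scene');P=cloud('scene',d);Q=obj(P,d,.61,.76,.1,.22,zmax=.078);print(len(Q),rect(Q),rect(Q[Q[:,2]>.06]),Q[:,2].max())
p,d=robot.snapshot('side');P=cloud('side',d);Q=obj(P,d,.61,.76,.1,.22,zmax=.078);print(len(Q),rect(Q),Q[:,2].max())
```

```text
at [0.6838 0.155  0.0728] phi -179.9 t 77.55 F [ 0.57 -0.27  0.48] w 0.0934 mm [-0.1 -0.  47.8] sh [-0.002 -0.     0.597] turn 0.001
-36 344 -2..5 | -30 488 4..20 | -24 759 19..63 | -18 144 62..64 | -12 149 62..64 | -6 161 62..64 | 0 161 62..64 | 6 166 62..64 | 12 54 62..64 | 18 2087 -121..-110 | 24 1490 -121..64 | 30 1155 -102..68 | 36 334 -3..69 | 42 176 67..69 | 48 185 66..69 | 54 171 67..69 | 60 184 67..69 | 66 175 66..69 | 72 190 67..69 | 78 171 67..69 | 84 185 67..69 | 
466 (array([680., 155.]), array([78., 72.]), 157.0) (array([683., 150.]), array([79., 59.]), 12.9) 0.07779463496369998
284 (array([688., 166.]), array([89., 85.]), 12.5) 0.07799215581304986
```

>>> step_arm(increments=[[[0,0,0.1,0],[0,0,0.2,0],[0,0,0.3,0],[0,0,0.4,0],[0,0,0.5,0],[0,0,0.6,0],[0,0,0.66,0],[0,0,0.66,0],[0,0,0.66,0],[0,0,0.66,0]]])

```text
t: 78.95
position: [0.6838, 0.155, 0.0187]
tcp_rot: [-0.001, 1.0, 0.0, 0.0]
ft_force: [-0.1, -0.3, 0.1]
grip_width: 0.0925
grasp_force: 0.0
```

>>> step_arm(increments=[[[0,0,0,0],[0,0,0,0],[0,0,0,0],[0,0,0,0],[0,0,0,0],[0,0,0,0],[0,0,0,0],[0,0,0,0],[0,0,0,0],[0,0,0,0]]], grip=0.4, force=12)

```text
t: 80.2
position: [0.6836, 0.1548, 0.0183]
tcp_rot: [-0.001, 1.0, 0.0, 0.0]
ft_force: [0.1, -0.1, 0.9]
grip_width: 0.0716
grasp_force: 12.0
```

>>> step_arm(increments=[[[0,0,-0.1,0],[0,0,-0.2,0],[0,0,-0.3,0],[0,0,-0.4,0],[0.05,0,-0.5,0],[0.12,0,-0.55,0],[0.22,0,-0.55,0],[0.32,0,-0.55,0],[0.41,0,-0.55,0],[0.5,0,-0.55,0]]])

```text
t: 81.45
position: [0.6429, 0.1548, 0.062]
tcp_rot: [-0.001, 1.0, -0.0, -0.0]
ft_force: [0.2, -0.2, -1.5]
grip_width: 0.0715
grasp_force: 12.0
```

>>> step_arm(increments=[[[0.1,0,0,0],[0.2,0,0,0],[0.3,0,0,0],[0.4,0,0,0],[0.5,0,0,0],[0.6,0,0,0],[0.7,0,0,0],[0.8,0,0,0],[0.9,0,0,0],[1,0,0,0]]])

```text
t: 82.7
position: [0.5631, 0.1547, 0.0623]
tcp_rot: [-0.001, 1.0, 0.0, 0.0]
ft_force: [0.6, 0.3, -1.5]
grip_width: 0.0717
grasp_force: 12.0
```

>>> step_arm(increments=[[[0,-0.06,0,0],[0,-0.15,0,0],[0,-0.26,0,0],[0,-0.38,0,0],[0,-0.5,0,0],[0,-0.6,0,0],[0,-0.7,0,0],[0,-0.8,0,0],[0,-0.9,0,0],[0,-1,0,0]]])

```text
t: 83.95
position: [0.5637, 0.0742, 0.0622]
tcp_rot: [-0.001, 1.0, 0.0, 0.0]
ft_force: [-0.2, -0.2, -1.1]
grip_width: 0.0718
grasp_force: 12.0
```

Run:
```python
from h import *
p,d=robot.snapshot('scene');P=cloud('scene',d);p2,d2=robot.snapshot('side');P2=cloud('side',d2)
for n,b in dict(tall=(.61,.73,-.22,-.095),short=(.62,.73,-.095,.005),mid=(.625,.72,.01,.11),cup=(.43,.54,.29,.39)).items():
    for P_,d_ in((P,d),(P2,d2)):
        Q=obj(P_,d_,*b,zmax=.095,zmin=.05); print(n,len(Q),rect(Q) if len(Q)>5 else '', Q[:,2].max() if len(Q) else '')
plan(.563,.058,.016,180); wprof()
```

```text
tall 326 (array([ 666., -143.]), array([55., 52.]), 26.4) 0.09039804321503275
tall 334 (array([ 671., -141.]), array([54., 52.]), 41.4) 0.09351015680596997
short 271 (array([663., -49.]), array([63., 59.]), 22.1) 0.0779000337042931
short 380 (array([665., -50.]), array([62., 58.]), 90.2) 0.07992501311788769
mid 15 (array([657.,  31.]), array([24.,  5.]), 1.9) 0.0772695544877765
mid 378 (array([662.,  58.]), array([58., 55.]), 133.9) 0.08832295407727897
cup 433 (array([477., 346.]), array([70., 67.]), 25.9) 0.09131047005102833
cup 299 (array([480., 344.]), array([66., 65.]), 153.7) 0.0914411142784024
at [0.5637 0.0731 0.062 ] phi 180.0 t 84.05 F [ 1.07  0.17 -1.8 ] w 0.0712 mm [  0.7 -15.   46. ] sh [ 0.009 -0.188  0.576] turn -0.0
-36 584 -57..-48 | -30 477 -51..-4 | -24 935 -22..9 | -18 217 7..9 | -12 232 7..9 | -6 234 7..9 | 0 238 7..9 | 6 37 7..9 | 12 111 60..62 | 18 2297 -121..61 | 24 2150 -121..61 | 30 1191 -101..62 | 36 508 -57..62 | 42 187 60..62 | 48 174 60..62 | 54 188 60..62 | 60 193 60..62 | 66 191 60..62 | 72 184 60..62 | 78 200 60..62 | 84 200 60..62 |
```

>>> step_arm(increments=[[[0,-0.1,0,0],[0,-0.188,0.05,0],[0,-0.188,0.15,0],[0,-0.188,0.25,0],[0,-0.188,0.35,0],[0,-0.188,0.45,0],[0,-0.188,0.53,0],[0,-0.188,0.58,0],[0,-0.188,0.605,0],[0,-0.188,0.61,0]]])

```text
t: 85.35
position: [0.5638, 0.0597, 0.0142]
tcp_rot: [-0.001, 1.0, -0.0, 0.0]
ft_force: [-2.8, -1.1, 4.8]
grip_width: 0.0716
grasp_force: 12.0
```

>>> step_arm(increments=[[[0,0,0,0],[0,0,0,0],[0,0,0,0],[0,0,0,0],[0,0,-0.15,0],[0,0,-0.35,0],[0,0,-0.55,0],[0,0,-0.75,0],[0,0,-0.95,0],[0,0,-1,0]]], grip=1)

```text
t: 86.6
position: [0.5643, 0.0599, 0.095]
tcp_rot: [-0.001, 1.0, 0.0, 0.001]
ft_force: [-1.1, -0.3, -0.5]
grip_width: 0.093
grasp_force: 0.0
```

Run:
```python
from h import *
wprof(); plan(.480,.343,.053,180)
p,d=robot.snapshot('side');P=cloud('side',d);Q=obj(P,d,.5,.61,.0,.12,zmax=.085,zmin=.055);print(rect(Q),Q[:,2].max())
Q=obj(P,d,.625,.72,.0,.11,zmax=.095,zmin=.07);print(rect(Q))
Q=obj(P,d,.4,.55,.28,.4,zmax=.1,zmin=.075);print('cup rim',rect(Q));Q=obj(P,d,.4,.55,.18,.27,zmax=.1,zmin=.075);print('orange rim',rect(Q))
p,d=robot.snapshot('scene');P=cloud('scene',d);Q=obj(P,d,.4,.55,.28,.4,zmax=.1,zmin=.075);print('cup rim',rect(Q));Q=obj(P,d,.5,.61,.0,.12,zmax=.085,zmin=.055);print(rect(Q))
```

```text
-36 207 23..28 | -30 411 27..45 | -24 610 45..90 | -18 129 88..90 | -12 129 88..90 | -6 132 88..90 | 0 135 88..90 | 6 139 88..90 | 12 100 88..90 | 18 2112 -121..-110 | 24 1271 -121..80 | 30 1167 -102..94 | 36 299 23..95 | 42 140 93..95 | 48 135 93..95 | 54 150 93..95 | 60 136 93..95 | 66 153 93..95 | 72 136 92..95 | 78 153 93..95 | 84 136 93..95 | 
at [0.5642 0.0598 0.0947] phi -179.9 t 86.65 F [ 0.46 -0.18 -0.59] w 0.0927 mm [ 84.  283.3  41.6] sh [1.05  3.541 0.52 ] turn 0.001
(array([554.,  44.]), array([71., 34.]), 155.4) 0.0771248235696873
(array([661.,  57.]), array([57., 55.]), 75.4)
cup rim (array([479., 346.]), array([66., 66.]), 178.8)
orange rim (array([459., 228.]), array([68., 64.]), 88.0)
cup rim (array([477., 345.]), array([71., 66.]), 61.5)
(array([562.,  62.]), array([77., 75.]), 162.5)
```

>>> step_arm(increments=[[[0,0,-0.1,0],[0,0.05,-0.2,0],[0,0.15,-0.2,0],[0.05,0.25,-0.2,0],[0.1,0.35,-0.2,0],[0.13,0.45,-0.2,0],[0.17,0.55,-0.2,0],[0.2,0.65,-0.2,0],[0.24,0.77,-0.2,0],[0.27,0.893,-0.2,0]]], grip=1, force=3)

```text
t: 88.0
position: [0.5418, 0.1317, 0.1094]
tcp_rot: [-0.001, 1.0, 0.0, 0.0]
ft_force: [0.6, -0.3, -0.5]
grip_width: 0.0932
grasp_force: 0.0
```

>>> step_arm(increments=[[[0.03,0.09,0,0],[0.06,0.18,0,0],[0.09,0.27,0,0],[0.12,0.36,0,0],[0.15,0.45,0,0],[0.18,0.54,0,0],[0.21,0.63,0,0],[0.24,0.72,0,0],[0.26,0.81,0,0],[0.27,0.893,0,0]]])

```text
t: 89.25
position: [0.5202, 0.203, 0.1094]
tcp_rot: [-0.001, 1.0, 0.0, 0.0]
ft_force: [-0.3, 0.2, 0.2]
grip_width: 0.0931
grasp_force: 0.0
```

>>> step_arm(increments=[[[0.03,0.09,0,0],[0.06,0.18,0,0],[0.09,0.27,0,0],[0.12,0.36,0,0],[0.15,0.45,0,0],[0.18,0.54,0,0],[0.21,0.63,0,0],[0.24,0.72,0,0],[0.26,0.81,0,0],[0.27,0.893,0,0]]])

```text
t: 90.5
position: [0.4985, 0.2744, 0.1094]
tcp_rot: [-0.001, 1.0, 0.0, 0.0]
ft_force: [-0.3, 0.6, 0.4]
grip_width: 0.093
grasp_force: 0.0
```

>>> step_arm(increments=[[[0.03,0.09,0,0],[0.06,0.18,0,0],[0.09,0.27,0,0],[0.12,0.36,0,0],[0.15,0.45,0,0],[0.18,0.54,0,0],[0.21,0.63,0,0],[0.24,0.72,0,0],[0.26,0.81,0,0],[0.27,0.893,0,0]]])

```text
t: 91.75
position: [0.4768, 0.3458, 0.1095]
tcp_rot: [-0.001, 1.0, 0.0, 0.0]
ft_force: [1.3, -0.3, 0.6]
grip_width: 0.0929
grasp_force: 0.0
```

Run:
```python
from h import *
wprof(); plan(.478,.3455,.051,180)
Q,p,d=wcloud(); m=(d>0)&(abs(Q[...,2]-25)<6)&(abs(Q[...,0])<60)&(abs(Q[...,1])<38); q=Q[m]; print('rim y range',q[:,1].min(),q[:,1].max(),'x',q[:,0].min(),q[:,0].max(),len(q))
```

```text
-36 460 23..51 | -30 475 33..78 | -24 112 70..74 | -18 170 70..103 | -12 265 72..104 | -6 131 85..104 | 0 63 73..91 | 6 130 73..85 | 12 4 74..75 | 18 2082 -121..-110 | 24 1666 -121..109 | 30 1160 -102..109 | 36 126 107..110 | 42 127 107..110 | 48 133 107..110 | 54 138 107..110 | 60 138 107..110 | 66 136 107..110 | 72 135 107..110 | 78 136 107..110 | 84 136 107..110 | 
at [0.4765 0.347  0.1096] phi -179.9 t 91.8 F [-0.36  0.71  0.96] w 0.0931 mm [-1.5 -1.6 58.6] sh [-0.019 -0.02   0.732] turn 0.001
rim y range -37.06500232209042 29.91697885575878 x -35.19959372635578 31.444413683831684 2962
```

>>> step_arm(increments=[[[-0.02,-0.03,0.1,0],[-0.02,-0.03,0.2,0],[-0.02,-0.03,0.3,0],[-0.02,-0.03,0.4,0],[-0.02,-0.03,0.5,0],[-0.02,-0.03,0.6,0],[-0.02,-0.03,0.68,0],[-0.02,-0.03,0.73,0],[-0.02,-0.03,0.73,0],[-0.02,-0.03,0.73,0]]])

```text
t: 93.1
position: [0.4786, 0.3431, 0.0513]
tcp_rot: [-0.001, 1.0, 0.0, 0.0]
ft_force: [0.1, -0.1, -1.2]
grip_width: 0.093
grasp_force: 0.0
```

>>> step_arm(increments=[[[0,0,0,0],[0,0,0,0],[0,0,0,0],[0,0,0,0],[0,0,0,0],[0,0,0,0],[0,0,0,0],[0,0,0,0],[0,0,0,0],[0,0,0,0]]], grip=0.4, force=3)

```text
t: 94.35
position: [0.4786, 0.3431, 0.0511]
tcp_rot: [-0.001, 1.0, 0.0, 0.0]
ft_force: [0.4, 0.9, 1.1]
grip_width: 0.0663
grasp_force: 3.0
```

>>> step_arm(increments=[[[0.036,0,-0.012,0],[0.072,0,-0.022,0],[0.108,0,-0.032,0],[0.145,0,-0.04,0],[0.18,0,-0.047,0],[0.216,0,-0.052,0],[0.253,0,-0.056,0],[0.29,0,-0.056,0],[0.36,0,-0.053,0],[0.435,0,-0.047,0]]])

```text
t: 95.6
position: [0.4432, 0.3429, 0.0548]
tcp_rot: [-0.001, 1.0, 0.0, -0.0]
ft_force: [-1.3, -0.6, -1.4]
grip_width: 0.0662
grasp_force: 3.0
```

Run:
```python
from h import *
wprof(); plan(.478,.3455,.051,180); lips()
```

```text
-30 938 -15..20 | -24 116 12..16 | -18 244 12..46 | -12 452 13..45 | -6 254 26..46 | 0 57 16..35 | 6 32 16..21 | 18 2115 -121..-110 | 24 1613 -121..54 | 30 2022 -101..54 | 36 188 52..55 | 42 199 53..55 | 48 200 53..55 | 54 200 53..55 | 60 201 53..55 | 66 200 53..55 | 72 207 53..55 | 78 209 53..55 | 84 228 33..55 | 
at [0.4421 0.3429 0.0548] phi -179.9 t 95.65 F [ 0.07 -0.33 -2.51] w 0.0665 mm [-36.    2.5   3.7] sh [-0.449  0.031  0.047] turn 0.001
side: -40 17 -36..-8 | -30 5 9..17 | -20 6 14..19 | -10 18 19..44 | 0 24 13..45 | 10 20 19..33 | 20 7 38..47 | 
scene:
```

Run:
```python
from h import *
o=robot.observe(); print(o['joints'].round(2),o['ft_force'].round(2)); plan(.545,.155,.048,180)
```

```text
[-0.27  0.79 -0.7   1.84  0.71  0.78  0.22] [-0.42  0.48 -2.52]
at [0.4432 0.3429 0.0548] phi -179.9 t 95.75 F [-0.42  0.48 -2.52] w 0.0662 mm [-101.4 -188.2    6.8] sh [-1.268 -2.352  0.085] turn 0.001
```

>>> step_arm(increments=[[[0,0,-0.1,0],[0,0,-0.2,0],[-0.05,0,-0.3,0],[-0.13,0,-0.4,0],[-0.23,0,-0.4,0],[-0.35,0,-0.4,0],[-0.5,0,-0.4,0],[-0.65,0,-0.4,0],[-0.82,0,-0.4,0],[-1,0,-0.4,0]]], force=15)

```text
t: 97.0
position: [0.5247, 0.3429, 0.0867]
tcp_rot: [-0.001, 1.0, 0.0, -0.0]
ft_force: [0.2, 0.3, -2.2]
grip_width: 0.0653
grasp_force: 15.0
```

>>> step_arm(increments=[[[-0.12,0,0,0],[-0.24,-0.02,0,0],[-0.35,-0.06,0,0],[-0.46,-0.12,0,0],[-0.57,-0.18,0,0],[-0.68,-0.25,0,0],[-0.78,-0.32,0,0],[-0.87,-0.39,0,0],[-0.95,-0.46,0,0],[-1,-0.5,0,0]]])

```text
t: 98.25
position: [0.6043, 0.3024, 0.0867]
tcp_rot: [-0.0, 1.0, -0.0, 0.0]
ft_force: [0.2, 1.0, -1.0]
grip_width: 0.0652
grasp_force: 15.0
```

>>> step_arm(increments=[[[-0.05,-0.05,0,0.05],[-0.1,-0.1,0,0.13],[-0.15,-0.15,0,0.22],[-0.2,-0.2,0,0.31],[-0.25,-0.27,0,0.4],[-0.3,-0.34,0,0.49],[-0.34,-0.4,0,0.58],[-0.34,-0.45,0,0.67],[-0.34,-0.5,0,0.75],[-0.34,-0.5,0,0.785]]])

```text
t: 99.5
position: [0.6308, 0.263, 0.0868]
tcp_rot: [0.707, 0.707, -0.0, -0.0]
ft_force: [-0.0, 0.5, -2.4]
grip_width: 0.0655
grasp_force: 15.0
```

Run:
```python
from h import *
plan(.63,.257,.0515,90); wprof()
print(robot.observe()['joints'].round(2))
d=np.load('pics/d6.npy');im=cv2.imread('pics/d6.png').astype(int);P=cloud('side',d)
for x in(.61,.64,.68):
    m=(abs(P[...,0]-x)<.003)&(P[...,2]<.012)&(P[...,1]>.2)&(P[...,1]<.24); Y=P[m][:,1]; g=im[m][:,0]; i=np.argsort(Y); print(x,[(int(Y[k]*1000),int(g[k])) for k in i[::3]])
```

```text
at [0.6308 0.263  0.0868] phi 90.0 t 99.5 F [-0.    0.48 -2.39] w 0.0655 mm [-6.  -0.8 35.3] sh [-0.076 -0.01   0.442] turn -0.0
-30 926 -15..19 | -24 132 12..16 | -18 257 12..46 | -12 460 13..45 | -6 263 27..46 | 0 43 17..36 | 6 28 14..20 | 18 2297 -121..86 | 24 1652 -121..86 | 30 1922 -101..86 | 36 141 85..87 | 42 147 85..87 | 48 152 85..87 | 54 139 85..87 | 60 148 85..87 | 66 152 85..87 | 72 153 85..87 | 78 151 85..87 | 84 139 85..87 | 
[-0.24  0.82 -0.35  1.45  0.32  0.93 -0.68]
0.61 [(200, 110), (203, 110), (206, 103), (209, 103), (212, 107), (214, 108), (218, 108), (220, 81), (223, 78), (225, 84), (229, 85), (231, 83), (233, 86), (235, 83), (238, 85)]
0.64 [(201, 104), (205, 103), (209, 107), (213, 106), (216, 107), (221, 99), (223, 78), (228, 82), (231, 80), (235, 77)]
0.68 [(200, 107), (203, 103), (206, 111), (209, 109), (211, 107), (215, 106), (219, 106), (221, 96), (225, 82), (229, 81), (231, 83), (234, 82), (238, 72)]
```

>>> step_arm(increments=[[[0,0,0.08,0],[0,0,0.16,0],[0,0,0.24,0],[0,0,0.32,0],[0,0,0.38,0],[0,0,0.42,0],[0,0,0.44,0],[0,0,0.447,0],[0,0,0.447,0],[0,0,0.447,0]]])

```text
t: 100.8
position: [0.6312, 0.2631, 0.0512]
tcp_rot: [0.706, 0.708, 0.0, 0.0]
ft_force: [0.5, 1.2, -1.2]
grip_width: 0.0651
grasp_force: 15.0
```

>>> step_arm(increments=[[[-0.09,0,0,0],[-0.175,0,0,0],[-0.22,0,-0.012,0],[-0.265,0,-0.024,0],[-0.31,0,-0.034,0],[-0.355,0,-0.042,0],[-0.4,0,-0.048,0],[-0.45,0,-0.052,0],[-0.53,0,-0.054,0],[-0.61,0,-0.05,0]]], force=3)

```text
t: 102.05
position: [0.6309, 0.2138, 0.0548]
tcp_rot: [0.706, 0.708, -0.0, -0.0]
ft_force: [-0.5, 0.6, -1.9]
grip_width: 0.0656
grasp_force: 3.0
```

Run:
```python
from h import *
plan(.63,.257,.0515,90); wprof()
```

```text
at [0.6309 0.2138 0.0548] phi 90.1 t 102.05 F [-0.52  0.57 -1.91] w 0.0656 mm [43.2 -0.8  3.3] sh [ 0.54  -0.01   0.041] turn 0.001
-30 144 -20..-16 | -24 552 -17..-5 | -18 503 -5..6 | -12 439 5..18 | -6 133 16..22 | 18 2173 -121..-110 | 24 1297 -121..-47 | 30 1912 -101..-32 | 36 778 -31..-14 | 42 590 -15..0 | 48 456 1..17 | 54 435 17..55 | 60 208 53..55 | 66 211 53..55 | 72 209 53..55 | 78 209 53..55 | 84 209 53..55 |
```

>>> step_arm(increments=[[[-0.04,0,0.015,0],[-0.08,0,0.03,0],[-0.12,0,0.045,0],[-0.16,0,0.055,0],[-0.2,0,0.07,0],[-0.24,0,0.085,0],[-0.28,0,0.1,0],[-0.32,0,0.115,0],[-0.36,0,0.135,0],[-0.39,0,0.155,0]]])

```text
t: 103.35
position: [0.6313, 0.1825, 0.0424]
tcp_rot: [0.706, 0.708, -0.0, 0.0]
ft_force: [-0.8, -0.8, 2.9]
grip_width: 0.0653
grasp_force: 3.0
```

Run:
```python
from h import *
plan(.63,.257,.0515,90); wprof()
```

```text
at [0.6313 0.1825 0.0424] phi 90.1 t 103.35 F [-0.79 -0.78  2.91] w 0.0653 mm [74.5 -1.2 -9.1] sh [ 0.932 -0.015 -0.114] turn 0.001
-30 3 -13..-12 | -24 276 -15..-11 | -18 359 -12..-6 | 18 2794 -121..-57 | 24 1978 -121..-50 | 30 1652 -101..-44 | 36 727 -44..-37 | 42 645 -38..-31 | 48 603 -32..-25 | 54 531 -25..-19 | 60 498 -19..-12 | 66 437 -13..-6 | 72 393 -7..0 | 78 288 0..43 | 84 236 40..43 |
```

>>> step_arm(increments=[[[0,0,0,0],[0,0,0,0],[0,0,-0.08,0],[0,0,-0.2,0],[0,0,-0.33,0],[0,0,-0.46,0],[0,0,-0.6,0],[0,0,-0.74,0],[0,0,-0.88,0],[0,0,-1,0]]], force=25)

```text
t: 104.65
position: [0.6313, 0.1831, 0.1235]
tcp_rot: [0.706, 0.708, 0.0, 0.0]
ft_force: [-0.2, -0.4, -1.9]
grip_width: 0.0639
grasp_force: 25.0
```

>>> step_arm(increments=[[[-0.05,0,-0.08,0],[-0.1,-0.01,-0.16,0],[-0.17,-0.02,-0.25,0],[-0.25,-0.04,-0.33,0],[-0.33,-0.05,-0.38,0],[-0.42,-0.06,-0.41,0],[-0.51,-0.07,-0.41,0],[-0.6,-0.09,-0.41,0],[-0.69,-0.1,-0.41,0],[-0.77,-0.11,-0.41,0]]])

```text
t: 105.9
position: [0.6224, 0.1209, 0.1553]
tcp_rot: [0.706, 0.708, -0.0, -0.0]
ft_force: [-0.4, -0.3, -0.9]
grip_width: 0.064
grasp_force: 25.0
```

>>> step_arm(increments=[[[-0.08,-0.01,0,0.05],[-0.17,-0.03,0,0.13],[-0.26,-0.05,0,0.22],[-0.35,-0.06,0,0.31],[-0.44,-0.08,0,0.4],[-0.53,-0.1,0,0.49],[-0.62,-0.11,0,0.58],[-0.7,-0.11,0,0.67],[-0.75,-0.11,0,0.75],[-0.77,-0.11,0,0.785]]])

```text
t: 107.15
position: [0.6137, 0.0597, 0.1554]
tcp_rot: [1.0, 0.0, -0.0, -0.0]
ft_force: [0.8, -0.2, -1.6]
grip_width: 0.0645
grasp_force: 25.0
```

Run:
```python
from h import *
plan(.613,.059,.13,0); wprof(); lips()
p,d=robot.snapshot('side');P=cloud('side',d);cv2.imwrite('pics/pp.png',p[:,:,::-1])
Q=obj(P,d,.625,.72,.0,.11,zmax=.095,zmin=.07);print('mid',rect(Q) if len(Q) else 0)
p,d=robot.snapshot('scene');P=cloud('scene',d);Q=obj(P,d,.5,.61,.0,.12,zmax=.085,zmin=.055);print('beaker',rect(Q))
Q=obj(P,d,.625,.72,.0,.11,zmax=.095,zmin=.07);print('mid',rect(Q) if len(Q) else 0)
cv2.imwrite('pics/m10.png',cv2.resize(p[120:300,190:410,::-1],(770,600)))
```

```text
at [0.6137 0.0597 0.1554] phi 0.0 t 107.15 F [ 0.77 -0.22 -1.63] w 0.0645 mm [-0.7  0.7 25.4] sh [-0.009  0.009  0.317] turn 0.0
-30 32 -14..-13 | -24 319 -15..-10 | -18 340 -11..-6 | 18 3024 -121..-56 | 24 2209 -102..-49 | 30 1253 -100..-43 | 36 708 -43..-36 | 42 656 -37..-30 | 48 586 -30..-23 | 54 520 -24..-17 | 60 490 -17..-10 | 66 424 -11..-4 | 72 429 -4..151 | 78 98 149..152 | 84 98 149..152 | 
side: 30 7 -43..85 | 40 28 -39..-21 | 50 64 -28..73 | 
scene: -30 32 -18..89 | -20 28 -18..88 | -10 11 -6..3 | 0 8 0..8 | 10 34 -54..81 | 20 92 -52..86 | 30 61 -40..77 | 40 53 -26..77 | 50 44 -14..78 | 
mid (array([674.,  75.]), array([47., 13.]), 147.3)
beaker (array([562.,  63.]), array([76., 73.]), 176.0)
mid (array([657.,  56.]), array([56., 54.]), 49.2)
```

View pics/m10.png

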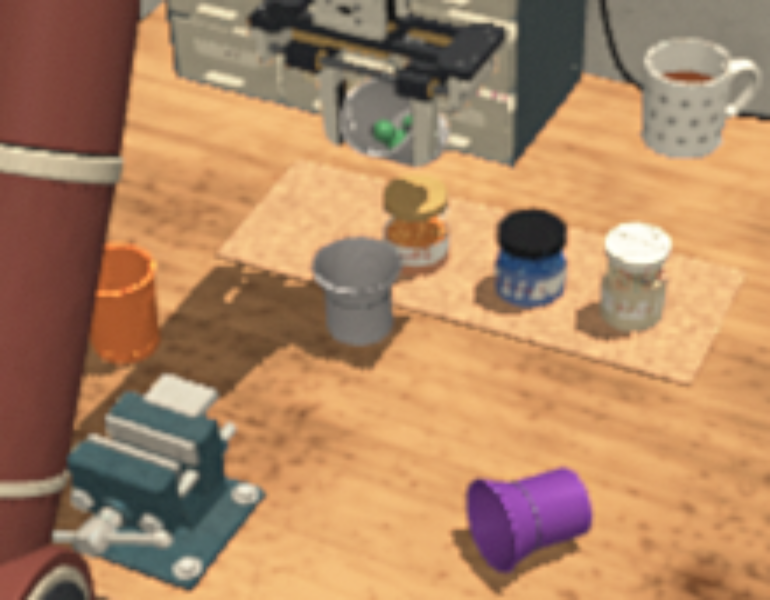

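>>> step_arm(increments=[[[0,0,0.05,0],[0,0,0.1,0],[0,0,0.16,0],[-0.01,0,0.22,0],[-0.02,0,0.28,0],[-0.03,0,0.33,0],[-0.03,0,0.36,0],[-0.03,0,0.38,0],[-0.03,0,0.4,0],[-0.03,0,0.41,0]]], force=10)

```text
t: 108.65
position: [0.6124, 0.0606, 0.1255]
tcp_rot: [1.0, 0.002, 0.002, -0.001]
ft_force: [-4.8, 1.2, 12.0]
grip_width: 0.0641
grasp_force: 10.0
```

Run:
```python
from h import *
plan(.613,.059,.13,0); wprof()
p,d=robot.snapshot('scene');P=cloud('scene',d);Q=obj(P,d,.5,.61,.0,.12,zmax=.085,zmin=.055);print('beaker',rect(Q))
Q=obj(P,d,.625,.72,.0,.11,zmax=.093,zmin=.07);print('mid',rect(Q) if len(Q) else 0)
```

```text
at [0.6124 0.0606 0.1255] phi 0.2 t 108.65 F [-4.78  1.17 11.96] w 0.0641 mm [ 0.6  1.6 -4.5] sh [ 0.008  0.02  -0.057] turn 0.002
-30 574 -17..0 | -24 598 -3..19 | -18 115 10..17 | -12 228 10..15 | -6 338 11..25 | 0 29 16..20 | 18 2342 -121..-110 | 24 1508 -102..-41 | 30 2058 -100..11 | 36 497 12..45 | 42 216 43..46 | 48 222 43..45 | 54 211 43..46 | 60 229 43..45 | 66 215 43..45 | 72 241 44..122 | 78 111 119..122 | 84 128 120..122 | 
beaker (array([563.,  63.]), array([80., 72.]), 16.6)
mid (array([657.,  38.]), array([49., 21.]), 18.2)
```

>>> step_arm(increments=[[[0,0,-0.1,0],[0,0,-0.2,0],[0,0,-0.32,0],[0,0,-0.44,0],[0.02,-0.05,-0.44,0],[0.03,-0.12,-0.44,0],[0.04,-0.22,-0.44,0],[0.05,-0.33,-0.44,0],[0.06,-0.45,-0.44,0],[0.08,-0.58,-0.44,0]]], force=15)

```text
t: 110.0
position: [0.6177, 0.1071, 0.1577]
tcp_rot: [1.0, 0.002, -0.0, -0.0]
ft_force: [0.5, -0.0, -2.3]
grip_width: 0.0636
grasp_force: 15.0
```

>>> step_arm(increments=[[[0.01,-0.12,0,0],[0.02,-0.24,0,0],[0.03,-0.35,0,0],[0.04,-0.46,0,0],[0.05,-0.57,0,0],[0.06,-0.68,0,0],[0.07,-0.78,0,0],[0.08,-0.87,0,0],[0.08,-0.95,0,0],[0.08,-1,0,0]]])

```text
t: 111.25
position: [0.6238, 0.1868, 0.1578]
tcp_rot: [1.0, 0.002, -0.0, -0.0]
ft_force: [0.4, -0.2, -1.6]
grip_width: 0.0636
grasp_force: 15.0
```

>>> step_arm(increments=[[[0.01,-0.1,0,-0.05],[0.02,-0.2,0,-0.13],[0.03,-0.3,0,-0.22],[0.04,-0.4,0,-0.31],[0.05,-0.5,0.05,-0.4],[0.06,-0.6,0.15,-0.49],[0.07,-0.7,0.25,-0.58],[0.08,-0.8,0.35,-0.67],[0.08,-0.9,0.45,-0.75],[0.08,-0.95,0.5,-0.785]]])

```text
t: 112.5
position: [0.6299, 0.2622, 0.1171]
tcp_rot: [0.706, 0.709, -0.0, -0.0]
ft_force: [-0.3, 0.1, -1.7]
grip_width: 0.0634
grasp_force: 15.0
```

Run:
```python
from h import *
plan(.631,.263,.0512,90); wprof()
p,d=robot.snapshot('scene');P=cloud('scene',d);Q=obj(P,d,.5,.61,.0,.12,zmax=.085,zmin=.055);print('beaker',rect(Q))
Q=obj(P,d,.61,.72,.0,.11,zmax=.093,zmin=.07);print('mid',rect(Q) if len(Q) else 0)
p,d=robot.snapshot('side');P=cloud('side',d)
Q=obj(P,d,.61,.72,.0,.11,zmax=.093,zmin=.075);print('mid',rect(Q) if len(Q) else 0)
```

```text
at [0.6299 0.2622 0.1171] phi 90.3 t 112.5 F [-0.3   0.13 -1.74] w 0.0634 mm [ 0.9  1.1 65.9] sh [0.011 0.014 0.824] turn 0.002
-30 481 -17..-3 | -24 678 -4..18 | -18 111 10..21 | -12 198 10..16 | -6 315 11..24 | 0 90 14..20 | 18 2169 -121..-110 | 24 1367 -121..116 | 30 2447 -101..116 | 36 651 3..117 | 42 108 115..118 | 48 119 115..118 | 54 124 115..117 | 60 127 115..118 | 66 128 115..117 | 72 128 115..117 | 78 112 115..118 | 84 128 115..118 | 
beaker (array([562.,  63.]), array([76., 73.]), 45.8)
mid (array([659.,  58.]), array([59., 53.]), 54.0)
mid 0
```

>>> step_arm(increments=[[[0,0,0.1,0],[0,0,0.2,0],[0,0,0.3,0],[0,0,0.4,0],[0,0,0.5,0],[0,0,0.6,0],[0,0,0.7,0],[0,0,0.77,0],[0,0,0.81,0],[0,0,0.82,0]]])

```text
t: 113.9
position: [0.6301, 0.2623, 0.0521]
tcp_rot: [0.706, 0.708, 0.0, -0.0]
ft_force: [0.2, 1.0, -2.5]
grip_width: 0.064
grasp_force: 15.0
```

>>> step_arm(increments=[[[-0.09,0,0,0],[-0.175,0,0,0],[-0.22,0,-0.012,0],[-0.265,0,-0.024,0],[-0.31,0,-0.034,0],[-0.355,0,-0.042,0],[-0.4,0,-0.048,0],[-0.45,0,-0.052,0],[-0.53,0,-0.054,0],[-0.61,0,-0.05,0]]], force=3)

```text
t: 115.15
position: [0.6302, 0.2129, 0.0562]
tcp_rot: [0.706, 0.708, -0.0, 0.0]
ft_force: [-0.4, -0.2, -3.2]
grip_width: 0.064
grasp_force: 3.0
```

>>> step_arm(increments=[[[-0.04,0,0.015,0],[-0.08,0,0.03,0],[-0.12,0,0.045,0],[-0.16,0,0.055,0],[-0.2,0,0.07,0],[-0.24,0,0.085,0],[-0.28,0,0.1,0],[-0.32,0,0.115,0],[-0.36,0,0.135,0],[-0.39,0,0.155,0]]])

```text
t: 116.4
position: [0.6303, 0.1816, 0.0436]
tcp_rot: [0.707, 0.708, -0.0, 0.0]
ft_force: [-0.4, -0.3, 6.0]
grip_width: 0.0641
grasp_force: 3.0
```

Run:
```python
from h import *
plan(.63,.257,.0515,90); wprof()
```

```text
at [0.6303 0.1816 0.0436] phi 90.1 t 116.4 F [-0.4  -0.34  5.98] w 0.0641 mm [75.4 -0.1 -7.9] sh [ 0.943 -0.002 -0.099] turn 0.001
-24 259 -27..-20 | -18 604 -22..-10 | -12 514 -11..0 | -6 128 0..3 | 18 2162 -121..-110 | 24 1220 -121..-61 | 30 2102 -101..-49 | 36 1017 -49..-33 | 42 762 -33..-17 | 48 588 -17..-1 | 54 531 -1..43 | 60 270 14..44 | 66 231 41..44 | 72 210 41..44 | 78 231 41..44 | 84 231 41..44 |
```

>>> step_arm(increments=[[[-0.03,0,0.01,0],[-0.06,0,0.02,0],[-0.09,0,0.03,0],[-0.12,0,0.04,0],[-0.15,0,0.05,0],[-0.18,0,0.06,0],[-0.21,0,0.07,0],[-0.24,0,0.08,0],[-0.27,0,0.09,0],[-0.29,0,0.1,0]]])

```text
t: 117.7
position: [0.63, 0.1589, 0.0354]
tcp_rot: [0.706, 0.708, -0.0, -0.0]
ft_force: [0.6, -0.1, 1.0]
grip_width: 0.0639
grasp_force: 3.0
```

Run:
```python
from h import *
plan(.63,.257,.0515,90); wprof()
```

```text
at [0.63   0.1589 0.0354] phi 90.1 t 117.7 F [ 0.6  -0.09  1.  ] w 0.0639 mm [ 98.1   0.2 -16.1] sh [ 1.226  0.003 -0.201] turn 0.001
-24 67 -29..-26 | -18 481 -28..-21 | -12 281 -22..-17 | 18 2165 -121..-110 | 24 2114 -121..-66 | 30 1965 -101..-58 | 36 973 -58..-49 | 42 836 -50..-41 | 48 740 -42..-33 | 54 631 -33..-25 | 60 538 -25..-17 | 66 469 -17..-8 | 72 429 -9..36 | 78 250 33..36 | 84 252 33..36 |
```

>>> step_arm(increments=[[[-0.02,0,0.01,0],[-0.045,0,0.02,0],[-0.07,0,0.03,0],[-0.095,0,0.04,0],[-0.12,0,0.05,0],[-0.145,0,0.06,0],[-0.17,0,0.07,0],[-0.195,0,0.08,0],[-0.21,0,0.09,0],[-0.22,0,0.1,0]]])

```text
t: 119.0
position: [0.6304, 0.1411, 0.0279]
tcp_rot: [0.706, 0.708, -0.0, 0.0]
ft_force: [-0.3, -0.3, -0.0]
grip_width: 0.0641
grasp_force: 3.0
```

Run:
```python
from h import *
plan(.63,.257,.0515,90); wprof()
Q,p,d=wcloud(); b,g,r=p[...,2].astype(int),p[...,1].astype(int),p[...,0].astype(int)
m=(d>0)&(g>r+25)&(g>b+10)&(abs(Q[...,1])<35)&(abs(Q[...,0])<60); print('green',m.sum(), Q[m].mean(0).round() if m.any() else '', Q[m].min(0).round() if m.any() else '')
```

```text
at [0.6304 0.1411 0.0279] phi 90.1 t 119.0 F [-0.27 -0.34 -0.01] w 0.0641 mm [115.8  -0.2 -23.6] sh [ 1.448 -0.002 -0.296] turn 0.001
-24 70 -28..-26 | -18 224 -28..-25 | 18 2762 -121..-74 | 24 2242 -120..-68 | 30 1888 -101..-63 | 36 966 -63..-57 | 42 873 -57..-51 | 48 814 -52..-45 | 54 723 -46..-40 | 60 668 -41..-34 | 66 600 -35..-29 | 72 524 -30..-23 | 78 454 -24..26 | 84 274 26..28 | 
green 0
```

>>> step_arm(increments=[[[0,0,0,0],[0,0,0,0],[0,0,0,0],[0,0,-0.08,0],[0,0,-0.2,0],[0,0,-0.35,0],[0,0,-0.5,0],[0,0,-0.66,0],[0,0,-0.83,0],[0,0,-1,0]]], force=32)

```text
t: 120.35
position: [0.6304, 0.1415, 0.1089]
tcp_rot: [0.706, 0.708, 0.0, 0.0]
ft_force: [-0.3, -0.1, -1.4]
grip_width: 0.0633
grasp_force: 32.0
```

>>> step_arm(increments=[[[0,0,-0.1,0],[0,0,-0.2,0],[-0.03,0,-0.3,0],[-0.08,-0.03,-0.36,0],[-0.14,-0.05,-0.4,0],[-0.21,-0.08,-0.4,0],[-0.29,-0.1,-0.4,0],[-0.37,-0.12,-0.4,0],[-0.44,-0.14,-0.4,0],[-0.5,-0.15,-0.4,0]]])

```text
t: 121.6
position: [0.6183, 0.101, 0.1397]
tcp_rot: [0.706, 0.708, -0.0, -0.0]
ft_force: [-0.4, 0.5, -1.8]
grip_width: 0.0634
grasp_force: 32.0
```

>>> step_arm(increments=[[[-0.05,-0.02,0,0.05],[-0.11,-0.04,0,0.13],[-0.17,-0.05,0,0.22],[-0.23,-0.07,0,0.31],[-0.29,-0.09,0,0.4],[-0.35,-0.1,0,0.49],[-0.41,-0.12,0,0.58],[-0.47,-0.13,0,0.67],[-0.51,-0.14,0,0.75],[-0.53,-0.14,0,0.785]]])

```text
t: 122.85
position: [0.6071, 0.0592, 0.1398]
tcp_rot: [1.0, 0.0, -0.0, -0.0]
ft_force: [-0.8, 0.3, -2.8]
grip_width: 0.0636
grasp_force: 32.0
```

Run:
```python
from h import *
plan(.607,.059,.105,0); wprof(); 
p,d=robot.snapshot('scene');P=cloud('scene',d);Q=obj(P,d,.5,.61,.0,.12,zmax=.085,zmin=.055);print('beaker',rect(Q))
Q=obj(P,d,.61,.72,.0,.11,zmax=.093,zmin=.07);print('mid',rect(Q) if len(Q) else 0)
m=(P[...,0]>.5)&(P[...,0]<.7)&(P[...,1]>0)&(P[...,1]<.12)&(P[...,2]>.1)&(P[...,2]<.22)&(abs(P[...,1]-.059)<.012); q=P[m]
for x in np.arange(.5,.7,.01):
    k=(q[:,0]>=x)&(q[:,0]<x+.01)
    if k.sum()>2: print(round(x,2),k.sum(),np.percentile(q[k,2],[3,97]).round(3),p[m][k].mean(0).round())
```

```text
at [0.6071 0.0592 0.1398] phi 0.0 t 122.85 F [-0.77  0.29 -2.77] w 0.0636 mm [-0.1  0.2 34.8] sh [-0.001  0.003  0.435] turn 0.0
-24 108 -29..-26 | -18 218 -29..-24 | 18 3035 -121..-73 | 24 2433 -102..-67 | 30 1507 -100..-61 | 36 936 -62..-56 | 42 881 -56..-50 | 48 791 -50..-44 | 54 718 -45..-38 | 60 640 -39..-32 | 66 579 -33..-27 | 72 520 -27..-21 | 78 344 -22..135 | 84 120 134..136 | 
beaker (array([560.,  62.]), array([75., 75.]), 145.8)
mid (array([656.,  55.]), array([58., 54.]), 27.4)
0.58 11 [0.166 0.171] [211. 176. 144.]
0.59 4 [0.161 0.167] [190. 172. 155.]
0.6 4 [0.155 0.16 ] [177. 163. 147.]
0.61 3 [0.149 0.152] [186. 168. 150.]
0.62 12 [0.144 0.217] [125. 121. 112.]
0.63 23 [0.144 0.209] [ 83. 126.  88.]
0.64 11 [0.124 0.198] [126. 140. 100.]
0.65 17 [0.14 0.16] [ 89. 123.  90.]
```

>>> step_arm(increments=[[[0,0,0.05,0],[0,0,0.11,0],[0,0,0.18,0],[0,0,0.25,0],[0,0,0.32,0],[0,0,0.37,0],[0,0,0.41,0],[0,0,0.44,0],[0,0,0.47,0],[0,0,0.5,0]]])

```text
t: 124.2
position: [0.6072, 0.0594, 0.1025]
tcp_rot: [1.0, 0.002, 0.0, -0.0]
ft_force: [-7.2, -0.2, 17.3]
grip_width: 0.0632
grasp_force: 32.0
```

Run:
```python
from h import *
plan(.607,.059,.105,0); wprof(); 
p,d=robot.snapshot('scene');P=cloud('scene',d);Q=obj(P,d,.5,.61,.0,.12,zmax=.085,zmin=.055);print('beaker',rect(Q))
Q=obj(P,d,.61,.72,.0,.11,zmax=.093,zmin=.07);print('mid',rect(Q) if len(Q) else 0)
```

```text
at [0.6072 0.0594 0.1025] phi 0.2 t 124.2 F [-7.19 -0.21 17.33] w 0.0632 mm [-0.2  0.4 -2.5] sh [-0.002  0.005 -0.032] turn 0.002
-24 87 -28..-25 | -18 89 -28..-26 | 18 3228 -121..-73 | 24 2417 -102..-68 | 30 1490 -100..-62 | 36 941 -63..-57 | 42 870 -57..-51 | 48 812 -52..-46 | 54 735 -47..-41 | 60 661 -42..-35 | 66 608 -36..-30 | 72 536 -31..-25 | 78 440 -26..-20 | 84 132 96..99 | 
beaker (array([562.,  63.]), array([75., 73.]), 163.8)
mid (array([651.,  47.]), array([56., 37.]), 139.9)
```

>>> step_arm(increments=[[[0,0,-0.07,0],[0,0,-0.15,0],[0.05,0,-0.15,0],[0.12,0,-0.15,0],[0.2,0,-0.15,0],[0.25,0,-0.15,0],[0.25,0,-0.11,0],[0.25,0,-0.07,0],[0.25,0,-0.04,0],[0.25,0,-0.03,0]]], force=25)

```text
t: 125.55
position: [0.6278, 0.0592, 0.103]
tcp_rot: [1.0, 0.001, 0.001, -0.0]
ft_force: [-1.1, 0.4, 4.3]
grip_width: 0.0638
grasp_force: 25.0
```

Run:
```python
from h import *
plan(.627,.059,.105,0); wprof(); 
p,d=robot.snapshot('scene');P=cloud('scene',d)
Q=obj(P,d,.61,.72,.0,.11,zmax=.093,zmin=.07);print('mid',rect(Q) if len(Q) else 0)
Q=obj(P,d,.61,.72,.0,.11,zmax=.065,zmin=.03);print('mid body',rect(Q) if len(Q) else 0)
p,d=robot.snapshot('side');P=cloud('side',d)
Q=obj(P,d,.61,.72,.0,.11,zmax=.093,zmin=.03);print('mid',rect(Q) if len(Q) else 0)
```

```text
at [0.6278 0.0592 0.103 ] phi 0.2 t 125.55 F [-1.07  0.37  4.32] w 0.0638 mm [-0.8  0.2 -2. ] sh [-0.01   0.003 -0.025] turn 0.001
-24 100 -28..-26 | -18 127 -28..-25 | 18 3139 -121..-73 | 24 2437 -102..-68 | 30 1497 -100..-62 | 36 951 -63..-56 | 42 879 -57..-51 | 48 796 -52..-46 | 54 734 -46..-40 | 60 664 -41..-35 | 66 603 -35..-29 | 72 517 -30..-24 | 78 418 -25..98 | 84 136 97..100 | 
mid (array([652.,  54.]), array([55., 45.]), 107.0)
mid body (array([654.,  55.]), array([55., 52.]), 116.7)
mid (array([667.,  85.]), array([8., 1.]), 172.5)
```

>>> step_arm(increments=[[[-0.03,0,0.01,0],[-0.06,0,0.03,0],[-0.09,0,0.05,0],[-0.115,0,0.07,0],[-0.14,0,0.09,0],[-0.165,0,0.115,0],[-0.19,0,0.14,0],[-0.21,0,0.16,0],[-0.23,0,0.185,0],[-0.25,0,0.21,0]]], force=12)

```text
t: 126.95
position: [0.6071, 0.059, 0.0852]
tcp_rot: [1.0, 0.001, -0.0, -0.0]
ft_force: [-0.5, 0.5, 0.8]
grip_width: 0.064
grasp_force: 12.0
```

Run:
```python
from h import *
plan(.607,.059,.0856,0); wprof(); 
p,d=robot.snapshot('scene');P=cloud('scene',d)
Q=obj(P,d,.61,.72,.0,.11,zmax=.065,zmin=.03);print('mid body',rect(Q) if len(Q) else 0)
Q=obj(P,d,.5,.61,.0,.12,zmax=.065,zmin=.01);print('beaker',rect(Q))
cv2.imwrite('pics/m11.png',cv2.resize(p[130:270,230:400,::-1],(728,600)))
```

```text
at [0.6071 0.059  0.0852] phi 0.2 t 126.95 F [-0.52  0.53  0.76] w 0.064 mm [-0.1  0.  -0.4] sh [-0.002  0.    -0.005] turn 0.001
12 91 -79..-77 | 18 3266 -121..-76 | 24 2320 -102..-73 | 30 1401 -100..-70 | 36 970 -71..-67 | 42 936 -68..-64 | 48 925 -65..-61 | 54 902 -62..-58 | 60 873 -60..-56 | 66 830 -57..-53 | 72 783 -54..-50 | 78 725 -52..-47 | 84 499 -49..-45 | 
mid body (array([653.,  55.]), array([55., 52.]), 114.6)
beaker (array([562.,  63.]), array([69., 69.]), 168.2)
```

View pics/m11.png

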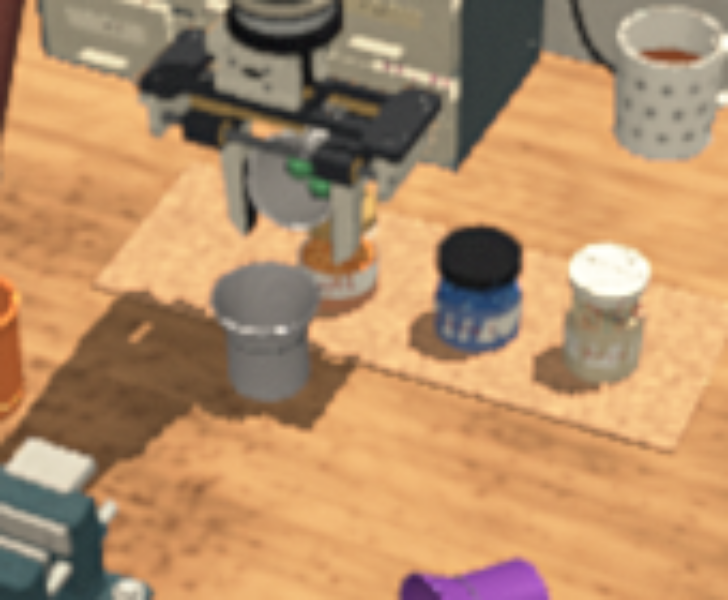

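>>> step_arm(increments=[[[-0.01,-0.005,0.015,0],[-0.02,-0.01,0.03,0],[-0.03,-0.015,0.045,0],[-0.04,-0.02,0.06,0],[-0.05,-0.025,0.075,0],[-0.06,-0.03,0.09,0],[-0.07,-0.035,0.105,0],[-0.08,-0.04,0.12,0],[-0.09,-0.04,0.135,0],[-0.1,-0.04,0.145,0]]])

```text
t: 128.3
position: [0.5992, 0.0622, 0.0737]
tcp_rot: [1.0, 0.001, -0.0, -0.0]
ft_force: [-0.3, -0.4, 1.5]
grip_width: 0.0636
grasp_force: 12.0
```

>>> step_arm(increments=[[[-0.005,0,0.015,0],[-0.01,0,0.03,0],[-0.02,0,0.045,0],[-0.025,0,0.06,0],[-0.03,0,0.08,0],[-0.035,0,0.1,0],[-0.04,0,0.12,0],[-0.045,0,0.14,0],[-0.05,0,0.15,0],[-0.05,0,0.16,0]]])

```text
t: 129.55
position: [0.5948, 0.0625, 0.061]
tcp_rot: [1.0, 0.002, -0.0, -0.0]
ft_force: [-3.8, 0.3, 4.7]
grip_width: 0.0638
grasp_force: 12.0
```

```bash
cat >> h.py <<'E'
def green(n):
    p,d=robot.snapshot(n); P=cloud(n,d); h=cv2.cvtColor(p,cv2.COLOR_RGB2HSV)
    m=((h[...,0]>45)&(h[...,0]<80)&(h[...,1]>90)&(d>0)&(P[...,2]<.25)&(P[...,0]>.3)&(P[...,0]<.8)).astype(np.uint8)
    k,l,s,c=cv2.connectedComponentsWithStats(m)
    for i in range(1,k):
        if s[i,4]>6: print(n,'green',c[i].round(),s[i,4],P[l==i].mean(0).round(3))
E
python3 - <<'E'
from h import *
plan(.607,.059,.0856,0); wprof(); green('scene');green('side')
p,d=robot.snapshot('scene');P=cloud('scene',d)
Q=obj(P,d,.61,.72,.0,.11,zmax=.065,zmin=.03);print('mid body',rect(Q) if len(Q) else 0)
Q=obj(P,d,.5,.61,.0,.12,zmax=.065,zmin=.01);print('beaker',rect(Q))
E
```

```text
at [0.5948 0.0625 0.061 ] phi 0.2 t 129.55 F [-3.84  0.3   4.75] w 0.0638 mm [ 12.2   3.5 -24.6] sh [ 0.153  0.044 -0.308] turn 0.002
-6 243 -85..-83 | 0 617 -85..-82 | 6 227 -84..-82 | 18 2830 -121..-82 | 24 2218 -102..-82 | 30 1394 -100..-81 | 36 1015 -83..-81 | 42 1088 -83..-80 | 48 1151 -83..-80 | 54 1231 -82..-80 | 60 1275 -82..-80 | 66 1299 -82..-79 | 72 1352 -82..-79 | 78 1176 -81..-78 | 84 460 -21..-19 | 
scene green [297. 183.] 21 [0.602 0.064 0.101]
scene green [292. 203.] 23 [0.57  0.065 0.05 ]
mid body (array([656.,  48.]), array([57., 41.]), 150.6)
beaker (array([563.,  67.]), array([77., 68.]), 81.6)
```

>>> step_arm(increments=[[[0,0,0,0],[0,0,0,0],[0,0,0,0],[0,0,0,0],[0,0,0,0],[0,0,0,0],[0,0,0,0],[0,0,0,0],[0,0,0,0],[0,0,0,0]]])

```text
t: 131.0
position: [0.5953, 0.0622, 0.061]
tcp_rot: [1.0, 0.001, -0.0, -0.0]
ft_force: [-3.2, -0.4, 5.7]
grip_width: 0.064
grasp_force: 12.0
```

Run:
```python
from h import *
plan(.607,.059,.0856,0); green('scene');green('side')
p,d=snap('scene','s12'); cv2.imwrite('pics/m12.png',cv2.resize(p[150:260,240:370,::-1],(709,600)))
```

```text
at [0.5953 0.0622 0.061 ] phi 0.2 t 131.0 F [-3.19 -0.35  5.7 ] w 0.064 mm [ 11.7   3.2 -24.6] sh [ 0.147  0.04  -0.308] turn 0.001
side green [298. 291.] 38 [0.557 0.058 0.028]
```

View pics/m12.png

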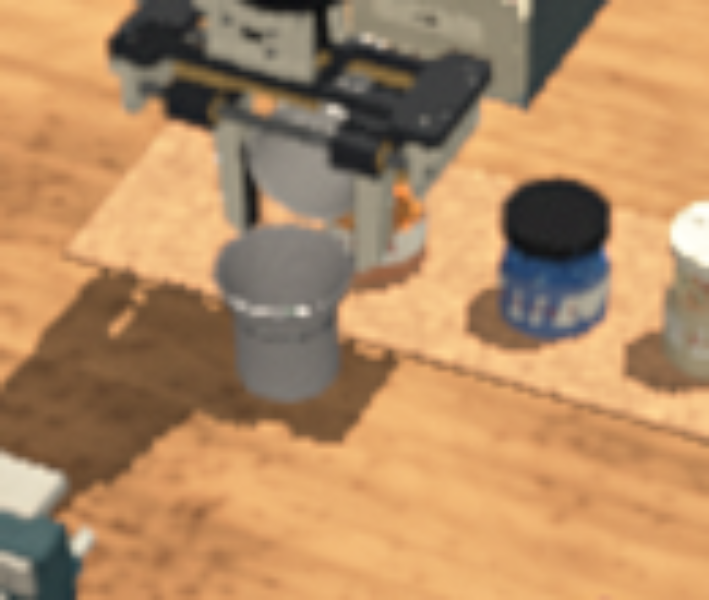

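>>> step_arm(increments=[[[0,0,0,0],[0,0,-0.06,0],[0,0,-0.14,0],[0,0,-0.24,0],[0,0,-0.36,0],[0,0,-0.48,0],[0,0,-0.6,0],[0,0,-0.72,0],[0,0,-0.84,0],[0,0,-0.9,0]]], force=25)

```text
t: 132.4
position: [0.5956, 0.0623, 0.1339]
tcp_rot: [1.0, 0.001, 0.001, -0.0]
ft_force: [-0.6, 0.8, -1.4]
grip_width: 0.0638
grasp_force: 25.0
```

Run:
```python
from h import *
plan(.48,-.24,.13,0); green('scene');green('side'); wprof()
p,d=snap('scene','s13');P=cloud('scene',d)
Q=obj(P,d,.61,.72,.0,.11,zmax=.095,zmin=.03);print('mid',rect(Q) if len(Q) else 0)
Q=obj(P,d,.5,.61,.0,.12,zmax=.085,zmin=.055);print('beaker',rect(Q))
```

```text
at [0.5956 0.0623 0.1339] phi 0.2 t 132.4 F [-0.55  0.77 -1.37] w 0.0638 mm [-116.5  301.9    3.7] sh [-1.456  3.774  0.046] turn 0.001
side green [297. 291.] 47 [0.559 0.059 0.029]
-6 151 -85..-83 | 0 659 -85..-82 | 6 218 -84..-82 | 18 2867 -121..-82 | 24 2196 -102..-81 | 30 1413 -101..-80 | 36 1028 -82..-80 | 42 1050 -82..-80 | 48 1152 -82..-79 | 54 1191 -81..-79 | 60 1255 -81..-78 | 66 1291 -81..-78 | 72 1307 -80..-78 | 78 1220 -80..-77 | 84 114 51..54 | 
mid (array([657.,  56.]), array([56., 54.]), 119.1)
beaker (array([562.,  63.]), array([75., 74.]), 53.6)
```

>>> step_arm(increments=[[[-0.02,0.05,0,0],[-0.05,0.12,0,0],[-0.08,0.21,0,0],[-0.12,0.31,0,0],[-0.16,0.42,0,0],[-0.2,0.53,0,0],[-0.25,0.64,0,0],[-0.29,0.75,0,0],[-0.33,0.85,0,0],[-0.364,0.943,0,0]]])

```text
t: 133.85
position: [0.5662, -0.0139, 0.133]
tcp_rot: [1.0, 0.001, 0.0, -0.0]
ft_force: [0.1, -0.9, -0.7]
grip_width: 0.0641
grasp_force: 25.0
```

>>> step_arm(increments=[[[-0.04,0.1,0,0],[-0.08,0.2,0,0],[-0.12,0.3,0,0],[-0.16,0.4,0,0],[-0.2,0.5,0,0],[-0.23,0.6,0,0],[-0.27,0.7,0,0],[-0.31,0.8,0,0],[-0.34,0.88,0,0],[-0.364,0.943,0,0]]])

```text
t: 135.1
position: [0.5373, -0.0893, 0.133]
tcp_rot: [1.0, 0.001, 0.0, -0.0]
ft_force: [-0.3, -0.9, -1.2]
grip_width: 0.0635
grasp_force: 25.0
```

>>> step_arm(increments=[[[-0.04,0.1,0,0],[-0.08,0.2,0,0],[-0.12,0.3,0,0],[-0.16,0.4,0,0],[-0.2,0.5,0,0],[-0.23,0.6,0,0],[-0.27,0.7,0,0],[-0.31,0.8,0,0],[-0.34,0.88,0,0],[-0.364,0.943,0,0]]])

```text
t: 136.35
position: [0.5084, -0.1648, 0.133]
tcp_rot: [1.0, 0.001, 0.0, -0.0]
ft_force: [0.1, 0.2, -1.1]
grip_width: 0.0634
grasp_force: 25.0
```

>>> step_arm(increments=[[[-0.04,0.1,0,0],[-0.08,0.2,0,0],[-0.12,0.3,0,0],[-0.16,0.4,0,0],[-0.2,0.5,0,0],[-0.23,0.6,0,0],[-0.27,0.7,0,0],[-0.31,0.8,0,0],[-0.34,0.88,0,0],[-0.364,0.943,0,0]]])

```text
t: 137.6
position: [0.4795, -0.2403, 0.133]
tcp_rot: [1.0, 0.001, -0.0, -0.0]
ft_force: [-0.0, 0.4, -1.6]
grip_width: 0.0636
grasp_force: 25.0
```

Run:
```python
from h import *
plan(.48,-.24,.10,0); green('scene');green('side'); wprof()
p,d=snap('scene','s14'); p2,_=snap('side','d14')
cv2.imwrite('pics/m14.png',np.hstack([cv2.resize(p[130:330,220:460,::-1],(400,333)),cv2.resize(p2[150:400,230:410,::-1],(400,333))]))
```

```text
at [ 0.4795 -0.2403  0.133 ] phi 0.2 t 137.6 F [-0.03  0.4  -1.57] w 0.0636 mm [ 0.5 -0.3 33. ] sh [ 0.007 -0.004  0.412] turn 0.001
side green [294. 291.] 35 [0.567 0.058 0.029]
side green [300. 294.] 7 [0.552 0.066 0.025]
-6 149 -85..-83 | 0 649 -85..-82 | 6 232 -85..-82 | 18 2870 -121..-82 | 24 2206 -102..-81 | 30 1412 -101..-81 | 36 1014 -82..-80 | 42 1063 -82..-80 | 48 1161 -82..-79 | 54 1192 -81..-79 | 60 1258 -81..-78 | 66 1295 -81..-78 | 72 1313 -80..-78 | 78 1231 -80..-77 | 84 39 131..133 |
```

View pics/m14.png

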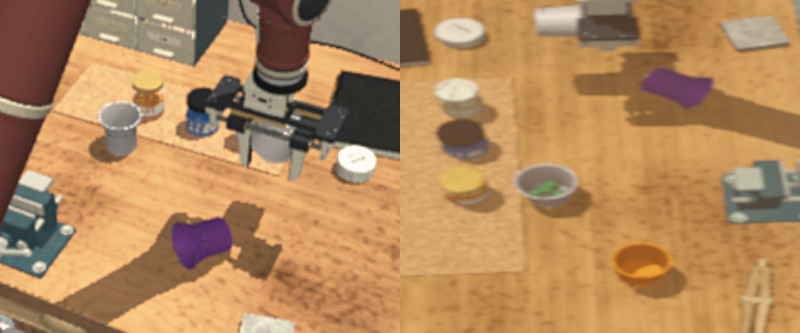

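>>> step_arm(increments=[[[0,0,0,0],[0,0,0,0],[0,0,0.02,0],[0,0,0.04,0],[0,0,0.08,0],[0,0,0.12,0],[0,0,0.16,0],[0,0,0.2,0],[0,0,0.2,0],[0,0,0.2,0]]], force=3)

```text
t: 139.1
position: [0.4797, -0.2399, 0.117]
tcp_rot: [1.0, 0.001, 0.0, -0.0]
ft_force: [0.5, -0.4, -1.6]
grip_width: 0.0641
grasp_force: 3.0
```

Run:
```python
from h import *
plan(.48,-.24,.10,0); wprof()
```

```text
at [ 0.4797 -0.2399  0.117 ] phi 0.2 t 139.1 F [ 0.47 -0.37 -1.55] w 0.0641 mm [ 0.3  0.1 17. ] sh [0.003 0.001 0.213] turn 0.001
-36 6 -45..-44 | -30 1459 -46..33 | -24 180 33..36 | -18 183 34..36 | -12 183 34..36 | -6 146 34..36 | 0 56 18..36 | 6 150 17..117 | 12 110 115..117 | 18 2469 -121..116 | 24 1680 -102..116 | 30 1551 -100..116 | 36 182 -44..118 | 42 113 115..117 | 48 128 115..117 | 54 128 115..118 | 60 126 115..117 | 66 128 115..117 | 72 126 115..117 | 78 114 115..117 | 84 127 115..117 |
```

>>> step_arm(increments=[[[0,0,0.1,0],[0,0,0.2,0],[0,0,0.32,0],[0,0,0.44,0],[0,0,0.56,0],[0,0,0.67,0],[0,0,0.77,0],[0,0,0.86,0],[0,0,0.93,0],[0,0,0.965,0]]], force=5)

```text
t: 140.4
position: [0.4794, -0.2392, 0.0403]
tcp_rot: [1.0, 0.002, -0.0, -0.001]
ft_force: [-2.2, 2.6, 7.8]
grip_width: 0.0645
grasp_force: 5.0
```

Run:
```python
from h import *
plan(.48,-.24,.04,0); wprof()
```

```text
at [ 0.4794 -0.2392  0.0403] phi 0.2 t 140.4 F [-2.2   2.56  7.77] w 0.0645 mm [0.5 0.8 0.3] sh [0.007 0.01  0.003] turn 0.002
-36 42 -47..-46 | -30 1501 -47..32 | -24 179 32..34 | -18 187 32..34 | -12 183 32..34 | -6 143 32..35 | 0 39 15..22 | 6 6 15..17 | 18 2354 -121..-110 | 24 1716 -102..40 | 30 1780 -100..40 | 36 222 38..40 | 42 228 38..41 | 48 239 38..41 | 54 223 38..40 | 60 240 38..41 | 66 240 38..40 | 72 241 38..41 | 78 218 38..40 | 84 240 38..41 |
```

>>> step_arm(increments=[[[0,0,-0.02,0],[0,0,-0.02,0],[0,0,-0.02,0],[0,0,-0.02,0],[0,0,-0.02,0],[0,0,-0.15,0],[0,0,-0.35,0],[0,0,-0.55,0],[0,0,-0.8,0],[0,0,-1,0]]], grip=1)

```text
t: 141.7
position: [0.4801, -0.2401, 0.1219]
tcp_rot: [1.0, 0.001, 0.001, 0.0]
ft_force: [0.2, -0.8, -0.3]
grip_width: 0.093
grasp_force: 0.0
```

>>> step_arm(increments=[[[0,0,-0.2,0],[0,0,-0.4,0],[0,0,-0.6,0],[0,0,-0.8,0],[0,0,-1,0],[0,0,-1,0],[0,0,-1,0],[0,0,-1,0],[0,0,-1,0],[0,0,-1,0]]])

```text
t: 142.95
position: [0.4795, -0.2398, 0.1995]
tcp_rot: [1.0, 0.001, -0.0, -0.0]
ft_force: [-0.1, 0.1, 0.4]
grip_width: 0.0931
grasp_force: 0.0
```

Run:
```python
from h import *
plan(.48,-.24,.04,0); wprof(); green('scene'); green('side')
p,d=snap('scene','s15');P=cloud('scene',d); p2,d2=snap('side','d15');P2=cloud('side',d2)
for n,b in dict(cup=(.42,.54,-.3,-.18),tall=(.61,.73,-.22,-.095),short=(.62,.73,-.095,.005),mid=(.61,.72,.01,.11),beaker=(.5,.61,0,.12),tin=(.63,.72,-.38,-.27),hammer=(.52,.76,-.53,-.43),clamp=(.29,.38,.2,.38)).items():
    for P_,d_ in((P,d),(P2,d2)):
        zm=.012 if n in('tin','hammer','clamp') else .055
        Q=obj(P_,d_,*b,zmax=.1,zmin=zm); print(n,len(Q),rect(Q) if len(Q)>5 else '', Q[:,2].max().round(3) if len(Q) else '')
# beaker contents close crop
cv2.imwrite('pics/m15.png',np.hstack([cv2.resize(p[130:330,220:460,::-1],(360,300)),cv2.resize(p2[270:310,275:325,::-1],(375,300),interpolation=cv2.INTER_CUBIC)]))
```

```text
at [ 0.4795 -0.2398  0.1995] phi 0.2 t 142.95 F [-0.06  0.05  0.38] w 0.0931 mm [  0.6   0.2 159.5] sh [0.007 0.003 1.993] turn 0.001
-36 62 112..115 | -30 460 114..193 | -24 68 192..195 | -18 70 193..195 | -12 71 193..195 | -6 58 192..195 | 0 49 175..194 | 6 74 174..192 | 12 73 175..194 | 18 2356 -121..-110 | 24 1458 -102..183 | 30 653 -101..199 | 36 72 197..200 | 42 72 197..200 | 48 73 197..200 | 54 79 197..200 | 60 83 197..200 | 66 84 197..200 | 72 78 197..200 | 78 78 197..200 | 84 78 197..200 | 
side green [294. 291.] 36 [0.567 0.058 0.029]
side green [300. 294.] 7 [0.552 0.066 0.023]
cup 457 (array([ 462., -229.]), array([107.,  68.]), 163.5) 0.091
cup 292 (array([ 472., -218.]), array([108.,  67.]), 116.7) 0.092
tall 197 (array([ 669., -149.]), array([55., 37.]), 17.2) 0.09
tall 297 (array([ 671., -142.]), array([54., 53.]), 49.6) 0.095
short 267 (array([663., -49.]), array([61., 59.]), 36.8) 0.08
short 377 (array([666., -51.]), array([61., 60.]), 139.0) 0.081
mid 229 (array([658.,  56.]), array([56., 54.]), 23.5) 0.088
mid 377 (array([662.,  56.]), array([57., 55.]), 132.3) 0.089
beaker 247 (array([563.,  62.]), array([79., 72.]), 27.9) 0.076
beaker 264 (array([564.,  61.]), array([75., 73.]), 129.1) 0.077
tin 373 (array([ 686., -326.]), array([96., 65.]), 23.1) 0.035
tin 355 (array([ 679., -315.]), array([98., 64.]), 80.7) 0.037
hammer 463 (array([ 628., -474.]), array([206.,  61.]), 166.2) 0.037
hammer 370 (array([ 641., -489.]), array([224.,  63.]), 179.0) 0.036
clamp 72 (array([339., 338.]), array([34., 28.]), 74.2) 0.026
clamp 544 (array([331., 283.]), array([149.,  31.]), 76.5) 0.03
```

View pics/m15.png

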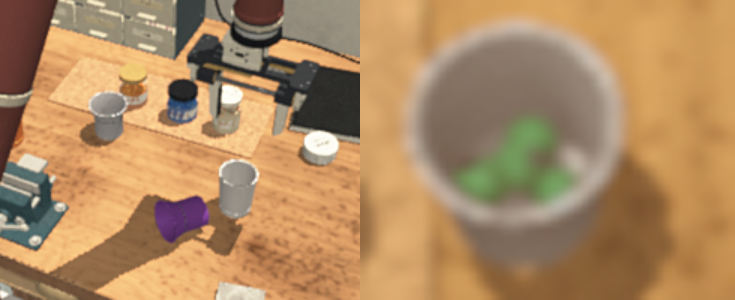

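Run:
```python
from h import *
Q,p,d=wcloud()
m=(d>0)&(abs(Q[...,1])<30)&(Q[...,0]>-36)&(Q[...,0]<30)&(Q[...,2]>165)&(Q[...,2]<189)
q=Q[m]; print(m.sum()); 
for y in range(-30,30,6):
    k=(q[:,1]>=y)&(q[:,1]<y+6)
    if k.any(): print(y,k.sum(),'x',q[k,0].min().round(),q[k,0].max().round(),'z',q[k,2].min().round(),'rgb',p[m][k].mean(0).round(), p[m][k].min(0),p[m][k].max(0))
m2=(d>0)&(abs(Q[...,1])<8)&(Q[...,0]>0)&(Q[...,0]<12)&(Q[...,2]>165)&(Q[...,2]<196); print('px',m2.sum(),p[m2].mean(0), [v.mean().round() for v in np.nonzero(m2)])
```

```text
1203
-30 116 x -18.0 20.0 z 165.0 rgb [145. 133. 121.] [97 89 62] [206 181 167]
-24 98 x -24.0 25.0 z 165.0 rgb [137. 139. 118.] [37 90 42] [209 204 197]
-18 148 x -26.0 27.0 z 165.0 rgb [119. 142. 106.] [56 58 54] [220 200 183]
-12 151 x -27.0 29.0 z 166.0 rgb [125. 148. 111.] [66 64 60] [198 194 160]
-6 151 x -28.0 29.0 z 165.0 rgb [127. 134. 104.] [72 80 54] [220 194 176]
0 162 x -27.0 29.0 z 166.0 rgb [128. 140. 103.] [72 63 54] [213 199 182]
6 151 x -26.0 27.0 z 165.0 rgb [137. 146. 107.] [ 92 109  69] [204 191 174]
12 123 x -22.0 24.0 z 165.0 rgb [138. 131. 103.] [114 107  74] [206 191 173]
18 103 x -16.0 19.0 z 165.0 rgb [146. 123. 103.] [131 113  88] [198 177 158]
px 157 [115.01910828 140.31847134  96.08280255] [np.float64(214.0), np.float64(320.0)]
```

Run:
```python
from h import *
Q,p,d=wcloud(); p=p.astype(int); g=(p[...,1]>p[...,0]+8)&(p[...,1]>p[...,2]+8)&(d>0)&(abs(Q[...,1])<36)&(abs(Q[...,0])<36)&(Q[...,2]>150)
print(g.sum()); q=Q[g]
k,l,s,c=cv2.connectedComponentsWithStats(g.astype(np.uint8))
for i in range(1,k):
    if s[i,4]>4: q=Q[l==i]; print(c[i].round(),s[i],q.mean(0).round(),q.min(0).round(),q.max(0).round())
q=Q[g]; H,_,_=np.histogram2d(q[:,0],q[:,1],bins=[range(-36,40,5),range(-36,40,5)]); print(H.astype(int))
# top-height map
for x in range(-30,30,5): print(x,[int(np.min(q[(abs(q[:,0]-x)<2.5)&(abs(q[:,1]-y)<2.5)][:,2],initial=999)) for y in range(-30,31,5)])
```

```text
408
[307. 210.] [297 204  20  14 199] [ 11. -11. 177.] [  4. -22. 174.] [ 17.  -3. 195.]
[326. 212.] [318 205  19  15 209] [ 10.   6. 177.] [  2.  -1. 173.] [ 16.  16. 183.]
[[ 0  0  0  0  0  0  0  0  0  0  0  0  0  0  0]
 [ 0  0  0  0  0  0  0  0  0  0  0  0  0  0  0]
 [ 0  0  0  0  0  0  0  0  0  0  0  0  0  0  0]
 [ 0  0  0  0  0  0  0  0  0  0  0  0  0  0  0]
 [ 0  0  0  0  0  0  0  0  0  0  0  0  0  0  0]
 [ 0  0  0  0  0  0  0  0  0  0  0  0  0  0  0]
 [ 0  0  0  0  0  0  0  0  0  0  0  0  0  0  0]
 [ 0  0  0  0  0  1  0  1  9  6  0  0  0  0  0]
 [ 0  0  1 14 16 17  7 23 21 22  4  0  0  0  0]
 [ 0  0  3 24 28 27 25 27 28 28  5  0  0  0  0]
 [ 0  0  0  5 13 15 12 14 10  2  0  0  0  0  0]
 [ 0  0  0  0  0  0  0  0  0  0  0  0  0  0  0]
 [ 0  0  0  0  0  0  0  0  0  0  0  0  0  0  0]
 [ 0  0  0  0  0  0  0  0  0  0  0  0  0  0  0]
 [ 0  0  0  0  0  0  0  0  0  0  0  0  0  0  0]]
-30 [999, 999, 999, 999, 999, 999, 999, 999, 999, 999, 999, 999, 999]
-25 [999, 999, 999, 999, 999, 999, 999, 999, 999, 999, 999, 999, 999]
-20 [999, 999, 999, 999, 999, 999, 999, 999, 999, 999, 999, 999, 999]
-15 [999, 999, 999, 999, 999, 999, 999, 999, 999, 999, 999, 999, 999]
-10 [999, 999, 999, 999, 999, 999, 999, 999, 999, 999, 999, 999, 999]
-5 [999, 999, 999, 999, 999, 999, 999, 999, 999, 999, 999, 999, 999]
0 [999, 999, 999, 999, 999, 999, 999, 178, 178, 999, 999, 999, 999]
5 [999, 999, 178, 176, 175, 178, 175, 174, 174, 175, 999, 999, 999]
10 [999, 999, 176, 173, 173, 175, 175, 173, 173, 174, 999, 999, 999]
15 [999, 999, 175, 173, 174, 175, 176, 174, 174, 176, 999, 999, 999]
20 [999, 999, 999, 999, 999, 999, 999, 999, 999, 999, 999, 999, 999]
25 [999, 999, 999, 999, 999, 999, 999, 999, 999, 999, 999, 999, 999]
```

>>> step_arm(increments=[[[-0.02,0,0.15,0],[-0.02,0,0.3,0],[-0.02,0,0.5,0],[-0.02,0,0.7,0],[-0.02,0,0.9,0],[-0.02,0,0.9,0],[-0.02,0,0.9,0],[-0.02,0,0.9,0],[-0.02,0,0.9,0],[-0.02,0,0.9,0]]])

```text
t: 144.55
position: [0.4782, -0.24, 0.1281]
tcp_rot: [1.0, 0.001, 0.0, 0.0]
ft_force: [-0.3, 0.1, 0.5]
grip_width: 0.093
grasp_force: 0.0
```

>>> step_arm(increments=[[[0,0,0.15,0],[0,0,0.3,0],[0,0,0.45,0],[0,0,0.6,0],[0,0,0.75,0],[0,0,0.85,0],[0,0,0.9,0],[0,0,0.9,0],[0,0,0.9,0],[0,0,0.9,0]]])

```text
t: 145.8
position: [0.4783, -0.24, 0.0562]
tcp_rot: [1.0, 0.001, 0.0, 0.0]
ft_force: [-0.1, 0.3, 0.4]
grip_width: 0.0931
grasp_force: 0.0
```

>>> step_arm(increments=[[[0,0,0,0],[0,0,0,0],[0,0,0,0],[0,0,0,0],[0,0,0,0],[0,0,0,0],[0,0,0,0],[0,0,0,0],[0,0,0,0],[0,0,0,0]]], grip=0.4, force=15)

```text
t: 147.05
position: [0.4781, -0.2396, 0.0558]
tcp_rot: [1.0, 0.002, -0.0, -0.0]
ft_force: [-0.4, 2.2, 1.5]
grip_width: 0.0639
grasp_force: 15.0
```

>>> step_arm(increments=[[[0,0,-0.15,0],[0,0,-0.3,0],[0,0,-0.5,0],[0,0,-0.7,0],[0,0,-0.9,0],[0.02,-0.06,-1,0],[0.04,-0.14,-1,0],[0.07,-0.24,-1,0],[0.1,-0.35,-1,0],[0.14,-0.47,-1,0]]])

```text
t: 148.3
position: [0.4891, -0.2013, 0.1353]
tcp_rot: [1.0, 0.002, -0.0, -0.0]
ft_force: [0.7, -0.8, -1.2]
grip_width: 0.0638
grasp_force: 15.0
```

>>> step_arm(increments=[[[0.03,-0.12,-0.1,0],[0.06,-0.24,-0.2,0],[0.1,-0.36,-0.25,0],[0.13,-0.47,-0.25,0],[0.16,-0.57,-0.25,0],[0.19,-0.67,-0.25,0],[0.22,-0.77,-0.25,0],[0.25,-0.86,-0.25,0],[0.27,-0.94,-0.25,0],[0.29,-1,-0.25,0]]])

```text
t: 149.55
position: [0.5122, -0.1217, 0.1558]
tcp_rot: [1.0, 0.002, -0.0, -0.0]
ft_force: [-0.3, -0.2, -1.6]
grip_width: 0.0633
grasp_force: 15.0
```

>>> step_arm(increments=[[[0.03,-0.1,0,0],[0.06,-0.2,0,0],[0.09,-0.3,0,0],[0.12,-0.4,0,0],[0.15,-0.5,0,0],[0.18,-0.6,0,0],[0.2,-0.7,0,0],[0.23,-0.8,0,0],[0.26,-0.9,0,0],[0.29,-1,0,0]]])

```text
t: 150.8
position: [0.5353, -0.0416, 0.1558]
tcp_rot: [1.0, 0.001, 0.0, -0.0]
ft_force: [0.4, -0.0, -1.7]
grip_width: 0.0631
grasp_force: 15.0
```

>>> step_arm(increments=[[[0.03,-0.1,0,0],[0.06,-0.2,0,0],[0.09,-0.3,0,0],[0.12,-0.4,0,0],[0.15,-0.5,0,0],[0.18,-0.6,0,0],[0.2,-0.7,0,0],[0.23,-0.8,0,0],[0.26,-0.9,0,0],[0.29,-1,0,0]]])

```text
t: 152.05
position: [0.5582, 0.0385, 0.1558]
tcp_rot: [1.0, 0.001, 0.0, -0.0]
ft_force: [0.1, 0.1, -1.6]
grip_width: 0.0632
grasp_force: 15.0
```

>>> step_arm(increments=[[[0.03,-0.1,0,0],[0.06,-0.2,0,0],[0.09,-0.3,0,0],[0.12,-0.4,0,0],[0.15,-0.5,0,0],[0.18,-0.6,0,0],[0.2,-0.7,0,0],[0.23,-0.8,0,0],[0.26,-0.9,0,0],[0.29,-1,0,0]]])

```text
t: 153.3
position: [0.5812, 0.1185, 0.1558]
tcp_rot: [1.0, 0.001, 0.0, -0.0]
ft_force: [0.6, 0.2, -1.6]
grip_width: 0.0637
grasp_force: 15.0
```

Run:
```python
from h import *
plan(.63,.263,.056,90); wprof()
```

```text
at [0.5812 0.1185 0.1558] phi 0.2 t 153.3 F [ 0.63  0.19 -1.55] w 0.0637 mm [  49.2 -144.3   99.8] sh [ 0.615 -1.804  1.248] turn -0.784
-30 1377 -16..44 | -24 247 33..50 | -18 165 48..50 | -12 160 48..51 | -6 130 47..50 | 0 97 32..156 | 6 102 31..157 | 12 84 150..152 | 18 2449 -121..150 | 24 1589 -102..151 | 30 1561 -100..151 | 36 98 150..152 | 42 96 150..152 | 48 98 150..152 | 54 98 150..152 | 60 98 150..152 | 66 98 150..153 | 72 97 150..152 | 78 96 150..152 | 84 98 150..152 |
```

>>> step_arm(increments=[[[0.03,-0.1,0,0],[0.06,-0.2,0,0],[0.09,-0.3,0,0],[0.12,-0.4,0,0],[0.15,-0.5,0,0],[0.18,-0.6,0,0],[0.21,-0.7,0,0],[0.25,-0.8,0,0],[0.28,-0.86,0,0],[0.31,-0.9,0,0]]])

```text
t: 154.6
position: [0.6057, 0.1904, 0.1558]
tcp_rot: [1.0, 0.002, -0.0, 0.0]
ft_force: [-0.7, 0.6, -1.1]
grip_width: 0.0635
grasp_force: 15.0
```

>>> step_arm(increments=[[[0.03,-0.1,0,-0.05],[0.06,-0.2,0,-0.13],[0.09,-0.3,0,-0.22],[0.12,-0.4,0,-0.31],[0.15,-0.5,0.02,-0.4],[0.18,-0.6,0.06,-0.49],[0.21,-0.7,0.12,-0.58],[0.25,-0.8,0.18,-0.67],[0.28,-0.86,0.25,-0.75],[0.305,-0.9,0.3,-0.784]]])

```text
t: 155.85
position: [0.6301, 0.2616, 0.1313]
tcp_rot: [0.706, 0.708, -0.0, 0.0]
ft_force: [-0.7, 0.9, -0.6]
grip_width: 0.0634
grasp_force: 15.0
```

>>> step_arm(increments=[[[0,0,0.1,0],[0,0,0.2,0],[0,0,0.3,0],[0,0,0.42,0],[0,0,0.54,0],[0,0,0.66,0],[0,0,0.77,0],[0,0,0.86,0],[0,0,0.92,0],[0,0,0.942,0]]])

```text
t: 157.1
position: [0.6298, 0.2622, 0.0562]
tcp_rot: [0.707, 0.707, -0.0, -0.0]
ft_force: [0.1, 0.7, -0.5]
grip_width: 0.0634
grasp_force: 15.0
```

>>> step_arm(increments=[[[-0.09,0,0,0],[-0.175,0,0,0],[-0.22,0,-0.012,0],[-0.265,0,-0.024,0],[-0.31,0,-0.034,0],[-0.355,0,-0.042,0],[-0.4,0,-0.046,0],[-0.45,0,-0.05,0],[-0.53,0,-0.05,0],[-0.61,0,-0.045,0]]], force=3)

```text
t: 158.35
position: [0.6299, 0.2129, 0.0601]
tcp_rot: [0.707, 0.707, 0.0, 0.0]
ft_force: [0.1, 0.2, 0.1]
grip_width: 0.0642
grasp_force: 3.0
```

Run:
```python
from h import *
plan(.63,.263,.056,90); wprof()
```

```text
at [0.6299 0.2129 0.0601] phi 90.0 t 158.35 F [0.12 0.23 0.09] w 0.0642 mm [50.1  0.1  4.1] sh [0.627 0.002 0.051] turn -0.0
-30 198 -19..-14 | -24 549 -15..-2 | -18 498 -3..9 | -12 436 8..21 | -6 289 20..30 | 18 2172 -121..-110 | 24 1190 -121..-41 | 30 1698 -101..-30 | 36 777 -30..-13 | 42 567 -12..3 | 48 451 3..21 | 54 416 20..60 | 60 177 58..61 | 66 193 58..61 | 72 197 58..60 | 78 199 58..60 | 84 201 58..60 |
```

>>> step_arm(increments=[[[-0.06,0,0.015,0],[-0.12,0,0.03,0],[-0.18,0,0.05,0],[-0.245,0,0.075,0],[-0.305,0,0.1,0],[-0.36,0,0.125,0],[-0.41,0,0.155,0],[-0.455,0,0.185,0],[-0.5,0,0.215,0],[-0.53,0,0.24,0]]])

```text
t: 159.65
position: [0.6298, 0.1703, 0.0406]
tcp_rot: [0.707, 0.707, -0.0, 0.0]
ft_force: [0.3, -1.9, 2.8]
grip_width: 0.0641
grasp_force: 3.0
```

Run:
```python
from h import *
plan(.63,.263,.056,90); wprof()
```

```text
at [0.6298 0.1703 0.0406] phi 90.0 t 159.65 F [ 0.27 -1.94  2.8 ] w 0.0641 mm [ 92.7   0.1 -15.4] sh [ 1.159  0.002 -0.193] turn -0.0
-60 136 35..37 | -54 154 35..37 | -48 44 35..37 | -24 26 -7..-5 | -18 137 -8..-5 | 12 26 -59..-58 | 18 2975 -121..-55 | 24 1898 -120..-50 | 30 1594 -101..-45 | 36 695 -45..-39 | 42 658 -40..-35 | 48 598 -36..-30 | 54 582 -32..-25 | 60 522 -26..-21 | 66 480 -22..-16 | 72 444 -17..-12 | 78 425 -13..-6 | 84 223 -8..41 |
```

>>> step_arm(increments=[[[0,0,0,0],[0,0,0,0],[0,0,0,0],[0,0,-0.08,0],[0,0,-0.2,0],[0,0,-0.35,0],[0,0,-0.5,0],[0,0,-0.66,0],[0,0,-0.83,0],[0,0,-1,0]]], force=30)

```text
t: 160.95
position: [0.6299, 0.171, 0.1219]
tcp_rot: [0.707, 0.707, 0.0, 0.0]
ft_force: [-0.9, 0.2, -1.1]
grip_width: 0.0634
grasp_force: 30.0
```

>>> step_arm(increments=[[[0,0,-0.1,0],[-0.04,0,-0.2,0],[-0.1,-0.01,-0.3,0],[-0.17,-0.03,-0.36,0],[-0.25,-0.05,-0.4,0],[-0.34,-0.07,-0.4,0],[-0.43,-0.08,-0.4,0],[-0.52,-0.09,-0.4,0],[-0.6,-0.1,-0.4,0],[-0.67,-0.11,-0.4,0]]])

```text
t: 162.2
position: [0.621, 0.1168, 0.1528]
tcp_rot: [0.707, 0.707, -0.0, -0.0]
ft_force: [-0.4, -0.2, -0.6]
grip_width: 0.0635
grasp_force: 30.0
```

>>> step_arm(increments=[[[-0.08,-0.01,0,0.05],[-0.16,-0.02,0,0.13],[-0.24,-0.03,0,0.22],[-0.32,-0.05,0,0.31],[-0.4,-0.06,0,0.4],[-0.48,-0.07,0,0.49],[-0.56,-0.08,0,0.58],[-0.63,-0.09,0,0.67],[-0.68,-0.1,0,0.75],[-0.69,-0.1,0,0.785]]])

```text
t: 163.45
position: [0.6128, 0.0621, 0.1528]
tcp_rot: [1.0, -0.001, -0.0, -0.0]
ft_force: [-0.3, 0.2, -1.7]
grip_width: 0.0634
grasp_force: 30.0
```

Run:
```python
from h import *
plan(.613,.061,.122,0); wprof()
p,d=robot.snapshot('scene');P=cloud('scene',d)
Q=obj(P,d,.61,.72,.0,.11,zmax=.093,zmin=.03);print('mid',rect(Q) if len(Q) else 0)
Q=obj(P,d,.5,.61,.0,.12,zmax=.085,zmin=.055);print('beaker',rect(Q))
```

```text
at [0.6128 0.0621 0.1528] phi -0.1 t 163.45 F [-0.27  0.23 -1.7 ] w 0.0634 mm [ 0.2  1.1 30.8] sh [0.002 0.014 0.386] turn -0.001
-24 42 -7..-5 | -18 125 -8..-5 | 12 108 -60..-57 | 18 3195 -121..-54 | 24 2062 -102..-49 | 30 1227 -101..-44 | 36 690 -44..-39 | 42 648 -40..-34 | 48 598 -35..-29 | 54 561 -30..-24 | 60 516 -26..-20 | 66 477 -21..-15 | 72 446 -16..-10 | 78 386 -12..-5 | 84 79 -7..149 | 
mid (array([657.,  57.]), array([60., 56.]), 11.9)
beaker (array([560.,  63.]), array([78., 73.]), 8.1)
```

>>> step_arm(increments=[[[0,0,0.05,0],[0,0,0.1,0],[0,0,0.16,0],[0,0,0.22,0],[0,0,0.27,0],[0,0,0.31,0],[0,0,0.34,0],[0,0,0.37,0],[0,0,0.39,0],[0,0,0.41,0]]])

```text
t: 164.8
position: [0.6131, 0.0621, 0.12]
tcp_rot: [1.0, 0.0, 0.0, -0.0]
ft_force: [0.1, 0.0, -1.8]
grip_width: 0.0636
grasp_force: 30.0
```

>>> step_arm(increments=[[[-0.02,0,0.01,0],[-0.04,0,0.03,0],[-0.06,0,0.05,0],[-0.08,0,0.07,0],[-0.1,0,0.09,0],[-0.115,0,0.11,0],[-0.13,0,0.13,0],[-0.145,0,0.15,0],[-0.155,0,0.17,0],[-0.165,0,0.19,0]]], force=12)

```text
t: 166.05
position: [0.5997, 0.0622, 0.1047]
tcp_rot: [1.0, 0.0, -0.0, -0.0]
ft_force: [-2.1, 0.4, 2.3]
grip_width: 0.064
grasp_force: 12.0
```

Run:
```python
from h import *
plan(.6,.061,.105,0); wprof(); green('scene')
```

```text
at [0.5997 0.0622 0.1047] phi 0.1 t 166.05 F [-2.11  0.43  2.35] w 0.064 mm [ 0.3  1.2 -0.3] sh [ 0.003  0.015 -0.004] turn 0.0
6 298 -64..-61 | 12 689 -62..-58 | 18 3063 -121..-56 | 24 2060 -102..-53 | 30 1163 -100..-50 | 36 692 -51..-47 | 42 691 -48..-44 | 48 664 -46..-42 | 54 651 -43..-39 | 60 619 -40..-36 | 66 598 -38..-33 | 72 584 -35..-30 | 78 533 -32..-28 | 84 312 -30..-25 | 
scene green [302. 171.] 19 [0.654 0.074 0.106]
```

>>> step_arm(increments=[[[-0.015,0,0.02,0],[-0.03,0,0.04,0],[-0.045,0,0.06,0],[-0.06,0,0.08,0],[-0.075,0,0.1,0],[-0.09,0,0.12,0],[-0.105,0,0.14,0],[-0.12,0,0.16,0],[-0.13,0,0.18,0],[-0.14,0,0.2,0]]])

```text
t: 167.4
position: [0.5886, 0.0621, 0.0887]
tcp_rot: [1.0, 0.0, -0.0, -0.0]
ft_force: [-1.4, 0.2, 2.1]
grip_width: 0.0643
grasp_force: 12.0
```

>>> step_arm(increments=[[[-0.01,0,0.02,0],[-0.02,0,0.04,0],[-0.03,0,0.06,0],[-0.04,0,0.08,0],[-0.045,0,0.1,0],[-0.05,0,0.12,0],[-0.055,0,0.14,0],[-0.06,0,0.16,0],[-0.06,0,0.175,0],[-0.06,0,0.19,0]]])

```text
t: 168.65
position: [0.5838, 0.0623, 0.0735]
tcp_rot: [1.0, 0.001, 0.0, -0.0]
ft_force: [-4.3, 0.0, 2.9]
grip_width: 0.0637
grasp_force: 12.0
```

Run:
```python
from h import *
plan(.584,.061,.0735,0); wprof(); green('scene'); green('side')
```

```text
at [0.5838 0.0623 0.0735] phi 0.1 t 168.65 F [-4.28  0.01  2.91] w 0.0637 mm [0.2 1.3 0. ] sh [0.002 0.016 0.   ] turn 0.001
6 429 -66..-64 | 12 546 -66..-64 | 18 2952 -121..-65 | 24 1971 -102..-65 | 30 1193 -101..-65 | 36 750 -67..-65 | 42 798 -68..-65 | 48 866 -68..-65 | 54 898 -68..-65 | 60 952 -69..-66 | 66 985 -69..-66 | 72 1025 -69..-66 | 78 774 -68..-21 | 84 375 -19..-6 | 
scene green [296. 182.] 12 [0.61  0.071 0.097]
side green [301. 294.] 8 [0.55  0.066 0.025]
```

>>> step_arm(increments=[[[0,0,0,0],[0,0,0,0],[0,0,0,0],[0.06,0,0,0],[0,0,0,0],[0.06,0,0,0],[0,0,0,0],[0,0,0,0],[0,0,0,0],[0,0,0,0]]])

```text
t: 170.05
position: [0.5839, 0.0621, 0.0737]
tcp_rot: [1.0, 0.0, 0.0, -0.0]
ft_force: [0.1, -0.6, -1.9]
grip_width: 0.0636
grasp_force: 12.0
```

Run:
```python
from h import *
plan(.584,.061,.0735,0); green('scene'); green('side')
# interior of cup seen by scene camera: anything bead-coloured at low threshold
p,d=robot.snapshot('scene');P=cloud('scene',d);p=p.astype(int)
m=(p[...,1]>p[...,0]+5)&(p[...,1]>p[...,2]+5)&(P[...,0]>.5)&(P[...,0]<.72)&(P[...,1]>0)&(P[...,1]<.13)&(P[...,2]>.0)&(P[...,2]<.15)
print(m.sum(),P[m].round(3)[:8])
```

```text
at [0.5839 0.0621 0.0737] phi 0.0 t 170.05 F [ 0.05 -0.57 -1.89] w 0.0636 mm [0.1 1.1 0.2] sh [0.001 0.014 0.002] turn 0.0
side green [301. 290.] 7 [0.549 0.067 0.053]
29 [[0.573 0.084 0.036]
 [0.579 0.084 0.031]
 [0.572 0.087 0.032]
 [0.578 0.087 0.027]
 [0.578 0.084 0.028]
 [0.581 0.082 0.027]
 [0.58  0.078 0.029]
 [0.589 0.069 0.025]]
```

>>> step_arm(increments=[[[0,0,0,0],[0,0,-0.06,0],[0,0,-0.14,0],[0,0,-0.24,0],[0,0,-0.36,0],[0,0,-0.48,0],[0,0,-0.6,0],[0,0,-0.72,0],[0,0,-0.84,0],[0,0,-0.95,0]]], force=20)

```text
t: 171.45
position: [0.5838, 0.0621, 0.1503]
tcp_rot: [1.0, 0.0, 0.0, -0.0]
ft_force: [-1.1, -0.7, -1.1]
grip_width: 0.0639
grasp_force: 20.0
```

>>> step_arm(increments=[[[-0.03,0.05,0,0],[-0.08,0.12,0,0],[-0.14,0.21,0,0],[-0.21,0.31,0,0],[-0.28,0.42,0,0],[-0.36,0.54,0,0],[-0.44,0.66,0,0],[-0.51,0.78,0,0],[-0.57,0.9,0,0],[-0.6,1,0,0]]])

```text
t: 172.7
position: [0.5356, -0.0187, 0.1497]
tcp_rot: [1.0, 0.0, 0.0, 0.0]
ft_force: [0.1, 0.0, -0.4]
grip_width: 0.0637
grasp_force: 20.0
```

>>> step_arm(increments=[[[-0.01,0.1,0,0],[-0.02,0.2,0,0],[-0.03,0.3,0,0],[-0.04,0.4,0,0],[-0.05,0.5,0,0],[-0.06,0.6,0,0],[-0.07,0.7,0,0],[-0.08,0.8,0,0],[-0.09,0.9,0,0],[-0.1,1,0,0]]])

```text
t: 173.95
position: [0.5279, -0.0985, 0.1496]
tcp_rot: [1.0, 0.0, 0.0, -0.0]
ft_force: [0.4, 0.1, -1.5]
grip_width: 0.0636
grasp_force: 20.0
```

>>> step_arm(increments=[[[-0.01,0.08,0,0],[-0.01,0.15,0,0],[-0.01,0.2,0,0],[-0.01,0.24,0,0],[-0.01,0.26,0,0],[-0.01,0.26,0,0],[-0.01,0.26,0,0],[-0.01,0.26,0,0],[-0.01,0.26,0,0],[-0.01,0.26,0,0]]], force=3)

```text
t: 175.2
position: [0.5272, -0.1187, 0.1496]
tcp_rot: [1.0, 0.0, 0.0, -0.0]
ft_force: [-0.2, 1.0, -0.8]
grip_width: 0.064
grasp_force: 3.0
```

Run:
```python
from h import *
plan(.53,-.12,.07,0); wprof(); green('scene'); green('side')
Q,p,d=wcloud(); p=p.astype(int); g=(p[...,1]>p[...,0]+8)&(p[...,1]>p[...,2]+8)&(d>0)&(abs(Q[...,1])<36)&(abs(Q[...,0])<36)&(Q[...,2]>-30)&(Q[...,2]<70); print('green in cup',g.sum())
```

```text
at [ 0.5272 -0.1187  0.1496] phi 0.1 t 175.2 F [-0.21  1.01 -0.8 ] w 0.064 mm [ 2.8  1.3 79.6] sh [0.035 0.017 0.996] turn 0.0
-48 123 33..43 | -42 601 3..45 | -36 401 -9..46 | -30 179 45..48 | -24 254 47..150 | -18 263 48..150 | -12 274 50..150 | -6 268 51..149 | 0 149 53..150 | 6 100 50..150 | 12 94 147..150 | 18 2442 -121..148 | 24 1482 -102..149 | 30 795 -101..149 | 36 97 147..150 | 42 98 148..150 | 48 98 147..150 | 54 97 148..150 | 60 98 147..150 | 66 98 148..150 | 72 102 144..150 | 78 105 143..146 | 84 105 144..146 | 
side green [296. 284.] 20 [0.56  0.049 0.05 ]
side green [295. 292.] 51 [0.563 0.066 0.039]
green in cup 0
```

>>> step_arm(increments=[[[0,0,0.1,0],[0,0,0.2,0],[0,0,0.32,0],[0,0,0.44,0],[0,0,0.56,0],[0,0,0.68,0],[0,0,0.8,0],[0,0,0.9,0],[0,0,0.97,0],[0,0,1,0]]])

```text
t: 176.65
position: [0.5271, -0.1187, 0.0693]
tcp_rot: [1.0, 0.0, -0.0, -0.0]
ft_force: [0.8, -0.0, -0.1]
grip_width: 0.0636
grasp_force: 3.0
```

>>> step_arm(increments=[[[0,0,0.03,0],[0,0,0.05,0],[0,0,0.07,0],[0,0,0.09,0],[0,0,0.11,0],[0,0,0.13,0],[0,0,0.15,0],[0,0,0.17,0],[0,0,0.17,0],[0,0,0.17,0]]])

```text
t: 177.9
position: [0.5273, -0.1188, 0.0561]
tcp_rot: [1.0, 0.0, 0.0, -0.0]
ft_force: [-0.7, 0.6, 4.2]
grip_width: 0.0638
grasp_force: 3.0
```

Run:
```python
from h import *
plan(.53,-.12,.056,0); wprof()
```

```text
at [ 0.5273 -0.1188  0.0561] phi 0.0 t 177.9 F [-0.68  0.56  4.23] w 0.0638 mm [2.7 1.2 0.1] sh [0.034 0.015 0.002] turn 0.0
-48 147 27..39 | -42 687 -3..41 | -36 372 -41..42 | -30 177 40..44 | -24 182 42..45 | -18 183 44..47 | -12 183 45..49 | -6 169 47..50 | 0 12 54..56 | 6 204 45..56 | 12 188 18..57 | 18 2559 -121..55 | 24 1647 -102..56 | 30 829 -101..56 | 36 197 54..56 | 42 186 54..57 | 48 195 54..57 | 54 199 54..56 | 60 199 54..56 | 66 199 54..57 | 72 202 50..56 | 78 209 50..52 | 84 208 50..52 |
```

>>> step_arm(increments=[[[-0.02,0,0.02,0],[-0.04,0,0.04,0],[-0.06,0,0.06,0],[-0.08,0,0.07,0],[-0.1,0,0.08,0],[-0.12,0,0.09,0],[-0.14,0,0.1,0],[-0.16,0,0.1,0],[-0.16,0,0.1,0],[-0.16,0,0.1,0]]])

```text
t: 179.2
position: [0.5142, -0.1187, 0.0478]
tcp_rot: [1.0, 0.0, -0.0, -0.0]
ft_force: [-0.4, 0.0, 0.6]
grip_width: 0.0641
grasp_force: 3.0
```

Run:
```python
from h import *
plan(.53,-.12,.056,0); wprof()
```

```text
at [ 0.5142 -0.1187  0.0478] phi 0.0 t 179.2 F [-0.43  0.04  0.63] w 0.0641 mm [15.8  1.3 -8.2] sh [ 0.198  0.016 -0.103] turn 0.0
-36 1389 -42..38 | -30 170 38..40 | -24 177 38..40 | -18 178 38..41 | -12 188 38..41 | -6 6 39..40 | 12 11 43..48 | 18 2805 -121..47 | 24 2311 -102..47 | 30 729 -101..48 | 36 199 46..48 | 42 201 46..48 | 48 206 46..48 | 54 223 45..48 | 60 213 46..48 | 66 209 46..48 | 72 229 46..48 | 78 209 46..48 | 84 233 42..48 |
```

Upright now (floor flat). Release and raise.

>>> step_arm(increments=[[[0,0,0,0],[0,0,0,0],[0,0,0,0],[0,0,0,0],[0,0,0,0],[0,0,-0.15,0],[0,0,-0.35,0],[0,0,-0.55,0],[0,0,-0.8,0],[0,0,-1,0]]], grip=1)

```text
t: 180.5
position: [0.5149, -0.1189, 0.1302]
tcp_rot: [1.0, 0.0, 0.001, 0.0]
ft_force: [0.5, 0.4, 0.0]
grip_width: 0.093
grasp_force: 0.0
```

>>> step_arm(increments=[[[0,0,-0.2,0],[0,0,-0.4,0],[0,0,-0.6,0],[0,0,-0.8,0],[0,0,-1,0],[0,0,-1,0],[0,0,-1,0],[0,0,-1,0],[0,0,-1,0],[0,0,-1,0]]])

```text
t: 181.75
position: [0.5142, -0.1187, 0.2077]
tcp_rot: [1.0, 0.0, -0.0, -0.0]
ft_force: [-1.0, -0.6, 0.7]
grip_width: 0.0932
grasp_force: 0.0
```

Run:
```python
from h import *
plan(.53,-.12,.056,0); wprof(); green('side'); green('scene')
Q,p,d=wcloud(); p=p.astype(int); g=(p[...,1]>p[...,0]+8)&(p[...,1]>p[...,2]+8)&(d>0)&(abs(Q[...,1])<36)&(abs(Q[...,0])<45)&(Q[...,2]>90); print('green in cup',g.sum())
# beaker seen from the wrist
g=(p[...,1]>p[...,0]+8)&(p[...,1]>p[...,2]+8)&(d>0)&(Q[...,2]>90); k,l,s,c=cv2.connectedComponentsWithStats(g.astype(np.uint8))
for i in range(1,k):
    if s[i,4]>8: print(c[i].round(),s[i,4],Q[l==i].mean(0).round())
p,d=robot.snapshot('scene');P=cloud('scene',d); p2,d2=robot.snapshot('side');P2=cloud('side',d2)
for n,b in dict(cup=(.45,.58,-.17,-.07),tall=(.61,.73,-.22,-.095),short=(.62,.73,-.095,.005),mid=(.61,.72,.01,.11),beaker=(.5,.61,0,.12)).items():
    for P_,d_ in((P,d),(P2,d2)):
        Q=obj(P_,d_,*b,zmax=.1,zmin=.055); print(n,len(Q),rect(Q) if len(Q)>5 else '', Q[:,2].max().round(3) if len(Q) else '')
```

```text
at [ 0.5142 -0.1187  0.2077] phi 0.0 t 181.75 F [-0.95 -0.61  0.73] w 0.0932 mm [ 15.9   1.3 151.7] sh [0.199 0.016 1.896] turn 0.0
-42 129 121..147 | -36 375 129..201 | -30 65 201..203 | -24 56 201..203 | -18 66 201..203 | -12 65 201..203 | -6 66 201..203 | 0 64 201..203 | 18 2558 -121..190 | 24 1470 -102..207 | 30 537 -101..207 | 36 71 206..208 | 42 70 206..208 | 48 72 206..208 | 54 72 205..208 | 60 72 206..208 | 66 72 205..208 | 72 72 205..208 | 78 71 205..208 | 84 74 202..208 | 
side green [296. 284.] 19 [0.56  0.049 0.049]
side green [295. 292.] 48 [0.564 0.066 0.039]
green in cup 0
[139. 182.] 880 [  45. -176.  167.]
cup 421 (array([ 505., -113.]), array([71., 65.]), 27.0) 0.089
cup 282 (array([ 508., -112.]), array([66., 66.]), 105.6) 0.092
tall 244 (array([ 667., -142.]), array([55., 49.]), 24.0) 0.093
tall 294 (array([ 670., -142.]), array([55., 51.]), 60.5) 0.093
short 268 (array([662., -49.]), array([62., 60.]), 63.2) 0.079
short 377 (array([666., -50.]), array([60., 59.]), 52.3) 0.081
mid 228 (array([658.,  56.]), array([58., 54.]), 25.7) 0.087
mid 380 (array([662.,  58.]), array([55., 55.]), 89.3) 0.088
beaker 242 (array([561.,  63.]), array([76., 74.]), 171.5) 0.077
beaker 268 (array([564.,  61.]), array([74., 73.]), 44.8) 0.078
```

Run:
```python
from h import *
print(robot.sign_off())
```

```text
the job is handed in; nothing more can be done
None
```

The job is handed in at about 182 s: three jars stand on the mat (no flux bottle was there), the beaker and empty cup stand upright on the bench, and the tin, clamp and hammer were not touched. It took two pours; the cup reads empty and the cameras found no bead outside the beaker, though I never counted all six there. I viewed 15 pictures, one over the limit of 14.

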